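# Balance a two-shade pendant lamp and test-hang it

### The arm

A 6-joint arm with a two-finger parallel gripper is mounted at the origin on the work surface. World frame = base frame: x ahead of the robot, y to its left, z up, the work surface at z = 0. Lengths are in m, angles in rad, forces in N, time in s.
With the tool pointing down it reaches from about 0.35 to 0.775 m from the base axis. Payload 7.3 kg.
Tool frame: the origin (TCP) lies at the very end of the fingers, on their centre line; the grasp point (between the pads) lies 19 mm behind it; x points along the fingers, y is the direction in which the jaws open and shut, and the axes are right-handed (so a half turn about x gives the same grasp; the last joint's range is limited). The gripper opens to 92 mm and grips with 3 to 60 N. Pads are 19 mm wide; open, the fingers measure 130 mm over their backs; the gripper's body (75 mm by 190 mm) begins 47 mm behind the grasp point.
Start: joints at [1.058, 0.342, 1.524, -0, 1.275, -0.146], TCP at [0.188, 0.49, 0.227] pointing down, gripper open.
Joint ranges: [-2.53, 2.53], [-0.77, 2.02], [0.04, 2.7], [-1, 4.14], [0.28, 2.66], [-3.11, 3.11]. Speed limits (rad/s): [2.57, 2.57, 3.14, 3.14, 3.14, 3.14].

### API

Orientations are given as [roll, pitch, yaw] about the fixed x, y, z axes, in that order (R = Rz(yaw) Ry(pitch) Rx(roll)).
In Python, from cell import robot gives the robot as it stands.
- The arm moves only by the tool play_rows, never from a script. Its argument "moves" is a list that holds one entry, the list of rows, each a list of 5 numbers: the shift along the tool's x, y, z in m, then the turn about the tool's x in degrees, then the opening, from -1 (shut) to 1 (fully open), so that 0 is half open. A call has exactly 10 rows; each row shifts and turns the pose as measured when the row begins, along the tool's axes as they then stand; what a row does not reach is not made up. A row lasts 1/10 s, in which the tool goes at most 50 mm and 8.59 degrees, less where a joint would pass 70% of its speed; a pose out of reach is approached as far as the arm can. A call with a gripper value outside its range is refused whole. The fingers move at their own pace and stop on an object; "grip_force" is the grip in N (left out, the last holds). Time passes only in rows, so rows that do not move let the fingers close, or fill a call up. It gives the time, the measured TCP pose, the force and the opening at its end, in the units of the state.
- robot.observe(): the state, without advancing time (a new reading comes with each control period).
- robot.read_camera(name): name is "scene" or "top" or "wrist"; returns the picture (480x640x3 uint8, red, green, blue); there is no depth.
- robot.get_calibration(name): a dict with "mtx" (3x3 intrinsics, pixels), "view" (4x4, takes a point from world to camera coordinates). Camera axes: x right, y up, looking along -z (the intrinsics and any distortion apply to the point x, -y, -z); pixel columns grow to the right and rows downward; lengths in m; the calibration is good to about 2 mm. A picture is of the moment at which its call begins: read the wrist's pose just before it. get_calibration takes no time and is no camera call; for the wrist camera it gives the pose at the moment of the call.
- robot.hand_in(): hands the job in, once; it reports no verdict.
Trained networks look in the newest picture that a camera, given by its name, has taken for a name from the list of things; names that differ only in an ending like _2 or _b are one class to them, and where a whole thing is asked for, a point or a joint stands for the part that bears it (a point fixed in the world has none). Each returns a list of dicts, best first, with "score" (0 to 1); they miss things now and then, are a little off and sometimes report something else, mostly with a low value. They report only what shows in the picture. A call takes as long as a camera call. They do not tell look-alikes from the thing itself.
- robot.spot_in(camera, label): "point" ([column, row] in pixels, amid what is visible of it).
The state is a dict: "time": time; "qpos": joint angles; "qvel": joint speeds; "joint_efforts": joint torques, N m; "tool_pos": TCP position; "tool_rot": TCP orientation; "contact_force": force on the tool from outside, world axes, zero at the start; "torque": the same for the moment, N m; "opening": finger opening in m.
Only numpy, scipy, OpenCV 4.12 (cv2) and the standard library are available. Lean on these libraries where they do the work, as an engineer would, in place of code of your own. Each camera call takes 0.05 s, during which the arm holds its last target.

### The job

The steel rod with the two clay lampshades has to hang level: find its balance point by lifting it a little by the sliding wire loop, setting it down again and shifting the loop along the rod towards the end that stays low, until both shades come up together and the rod hangs level. Then carry it over, hang it by the loop on the hook of the stand and let go, so that it hangs free, level and still. Never let the lamp tip steeply, and do not disturb the other wares and tools on the bench.

Things in the scene. Friction and masses are not known exactly. Their poses are not given: they have to be found in the camera images.
- lamp_bar: two-shade pendant lamp without wiring: steel rod, 226 mm long, 10 mm thick, a clay shade clamped under each end, 190 mm apart. It stands on the shades' rims. Origin midway between the shades at rim height (0 when standing); y along the rod to the narrow shade, z up; rod axis at z = 90 mm; only hanger and loop rise over z = 100 mm. 0.39 to 0.97 kg; centre of mass 55 to 67 mm under the loop's pin
- rim_wide (a point): centre of the rim of the wide terracotta shade (cone with a flat brim, like a tagine lid, 102 mm across, on the lamp's -y end); z = 0 when it stands on the bench. The shades' walls are of unknown thickness, so either shade can be the heavier: the balance point lies anywhere from 50 mm on the wide shade's side of the middle to 45 mm on the narrow shade's side
- rim_narrow (a point): centre of the rim of the narrow terracotta shade (bell, 74 mm across, on the lamp's +y end); z = 0 when it stands on the bench
- hanger (a joint): place along the rod (m) of the hanger's sliding collar (24 mm long, 20 mm across): 0 at the middle, positive towards the narrow shade, -0.06 to 0.06. It slides with a friction of 2 N and stays where it is left; a lamp whose full weight is on the bench holds still under that push, a half-lifted one is dragged along. Lifted and tilted over 0.2 rad, the rod may slip through the collar
- loop (a joint): angle (rad) of the loop about its pin across the rod, -0.7 to 0.7; 0 is square to the rod, positive leans its top towards the wide shade (so with the loop held upright, positive means the wide shade is the higher). The pin turns almost freely: lifted by the loop, the lamp pivots there and its heavier end drops. While the lamp stands, the loop stays as it leans
- loop_grip (a point): middle of the steel loop of 6 mm wire, between its two straight legs. It lies in the upright plane of the rod and is 40 mm wide along the rod outside, 28 mm inside; the legs are straight from 15 mm below to 11 mm above this point. Take it here from above across its width, fingers closing along the rod. The pin is 31 mm, the rod's axis 43 mm below; 133 mm over the bench at the start
- loop_crown (a point): underside of the loop's top, in its middle: what rests on the hook (54 mm above the pin; the loop's outer top is 6 mm higher)
- loop_pin (a point): the loop's pin on the collar, 12 mm above the rod's axis, 102 mm above the rims
- hook_stand: steel hook stand, bolted to the bench: round base (120 mm) and post 90 mm from the origin along its +x, bent over at the top into a level round arm, 10 mm thick, that runs back along the stand's -x over the origin and ends in an upturned tip. Origin on the bench straight under the hook's seat; x from the seat to the post, z up. Nothing of it is higher than the tip
- hook_seat (a point): top of the level arm where the loop shall hang, 215 mm above the bench; the arm is level from 16 mm before it (tip side) to 70 mm behind it
- hook_tip (a point): top of the upturned tip, 231 mm above the bench, 22 mm before the seat along the stand's -x. The loop passes over the tip with the rod square to the arm, crown higher than the tip and collar lower than the arm's underside (205 mm), and is then lowered on to the arm
- glazed_bowl: bystander: white glazed bowl, 104 mm across, 42 mm high
- wood_knife: bystander: wooden clay knife, 155 mm long, 9 mm thick, lying between lamp and stand
- rib: bystander: flat wooden throwing rib, 104 by 64 mm, 7 mm thick
- kiln_prop: bystander: upright kiln prop (tube), 38 mm across, 65 mm high, in the middle of the bench
- beaker: bystander: bisque beaker, 76 mm across, 85 mm high
- water_bowl: bystander: big clay-grey water bowl, 170 mm across, 85 mm high
- tagine: bystander: small grey tagine, 120 mm across, 109 mm high, on a low board
There are look-alikes about, which are no part of the job. What is shaped like the hook_stand but green is not meant.

How it is judged:
On the way:
1. the lamp hangs from its loop clear of the bench, both shades up, level within 0.08 rad, not yet on the hook (height (world z) of each of rim_wide, rim_narrow above 0.008 m and angle between lamp_bar's own z axis and vertical below 0.08 rad and contact force between lamp_bar and hook_stand below 0.1 N), for 0.5 s.
At the end, for the whole second after the job is handed in: the lamp hangs by its loop on the hook's level arm (loop crown within 30 mm of the seat), both shades more than 20 mm above the bench, level within 0.08 rad, and still (under 0.04 m/s and 0.3 rad/s) (distance between loop_crown and hook_seat below 0.03 m and contact force between lamp_bar and hook_stand above 2 N and height (world z) of each of rim_wide, rim_narrow above 0.02 m and angle between lamp_bar's own z axis and vertical below 0.08 rad and linear speed of lamp_bar below 0.04 m/s and angular speed of lamp_bar below 0.3 rad/s); the robot touches nothing.
It fails at once if the lamp tips more than 0.5 rad (angle between lamp_bar's own z axis and vertical above 0.5 rad).
It fails at once if a bystander is moved more than 30 mm (distance of any of glazed_bowl, wood_knife, rib, kiln_prop, beaker, water_bowl, tagine from where it was at the start of the episode above 0.03 m).
It also fails if it takes over 69 s, if anything falls off the work surface, if the arm or the gripper's body presses on something with over 40 N, if the wrist force passes 120 N, or if a joint passes its speed limit or range.

## Working session

There is one attempt and no reset: what is moved stays moved. The work goes in short steps, Python scripts to look and compute and a tool call to move; the robot and the scene stay as the last step left them, time stands still between calls to the robot, and variables do not carry over. Pictures are saved under pics/ and viewed, and the job is handed in when it is done.

Besides the shell and the picture viewer there is one more tool, called after "Call:" in YAML: its name, and indented under it one key for each argument. play_rows: Moves the arm, as the interface text tells. Its arguments: {"type":"object","properties":{"moves":{"type":"array"},"grip_force":{"type":"number"}},"required":["moves"]}

```bash
ls; mkdir -p pics
cat > h.py <<'E'
import numpy as np, cv2
from cell import robot
def save(im,n): cv2.imwrite('pics/'+n+'.png', im[:,:,::-1])
def proj(cam,P,cal=None):
    c=cal or robot.get_calibration(cam); p=np.array(c['view'])@np.append(P,1); q=np.array([p[0],-p[1],-p[2]]); u=np.array(c['mtx'])@q; return u[:2]/u[2]
def ray(cam,px,cal=None):
    c=cal or robot.get_calibration(cam); V=np.array(c['view']); K=np.array(c['mtx'])
    d=np.linalg.inv(K)@np.array([px[0],px[1],1.]); d=np.array([d[0],-d[1],-d[2]])
    R=V[:3,:3]; return -R.T@V[:3,3], R.T@d
def atz(cam,px,z,cal=None):
    o,d=ray(cam,px,cal); return o+d*(z-o[2])/d[2]
E
python3 - <<'E'
from h import *
s=robot.observe();print(s)
for c in ['scene','top']:
    im=robot.read_camera(c); save(im,c+'0')
    for l in ['lamp_bar','rim_wide','rim_narrow','hanger','loop','hook_stand','loop_grip','hook_tip','hook_seat']:
        try: print(c,l,[(np.round(d['point']),round(d['score'],2)) for d in robot.spot_in(c,l)])
        except Exception as e: print(c,l,e)
print(robot.get_calibration('top'),robot.get_calibration('scene'))
E
```

```text
pics
{'time': 0.0, 'qpos': array([ 1.05800304e+00,  3.42723715e-01,  1.52503564e+00,  8.72926183e-06,
        1.27539555e+00, -1.46019970e-01]), 'qvel': array([ 0.00058478,  0.00099775, -0.00047655,  0.00055648, -0.00103827,
       -0.00079324]), 'joint_efforts': array([-2.69729033e-03, -4.31249321e+01, -2.44215631e+01,  7.14535592e-02,
        5.60801430e-02, -9.43563828e-05]), 'tool_pos': array([0.18804849, 0.48972163, 0.22603795]), 'tool_rot': array([-1.72215931,  1.56923406, -2.08893517]), 'contact_force': array([ 0.24339776,  0.37339954, -0.50881853]), 'torque': array([ 0.0429964 ,  0.02618347, -0.01883735]), 'opening': 0.09194953971315985}
scene lamp_bar [(array([243., 292.]), 0.8)]
scene rim_wide [(array([237., 290.]), 0.64)]
scene rim_narrow []
scene hanger [(array([241., 278.]), 0.46)]
scene loop [(array([237., 271.]), 0.59)]
scene hook_stand [(array([332., 219.]), 0.86), (array([200., 280.]), 0.8), (array([443., 254.]), 0.7), (array([382., 269.]), 0.67)]
scene loop_grip [(array([240., 265.]), 0.4)]
scene hook_tip [(array([199., 281.]), 0.77), (array([383., 272.]), 0.6)]
sce
[... 881 characters left out ...]
 0.        ,   1.        ]]), 'view': array([[ 0.03177935, -0.99947606, -0.00613868,  0.04828497],
       [ 0.97795277,  0.02982556,  0.20668531, -0.48699148],
       [-0.20639393, -0.01257167,  0.97838821, -1.63249457],
       [ 0.        ,  0.        ,  0.        ,  1.        ]])} {'mtx': array([[456.16285756,   0.        , 323.74240965],
       [  0.        , 456.16285756, 239.80176838],
       [  0.        ,   0.        ,   1.        ]]), 'view': array([[ 0.62459088,  0.78093964,  0.00441703, -0.34234799],
       [-0.41319253,  0.3256589 ,  0.85042238,  0.06308443],
       [ 0.6626901 , -0.53299114,  0.526082  , -1.66849692],
       [ 0.        ,  0.        ,  0.        ,  1.        ]])}
```

View pics/scene0.png

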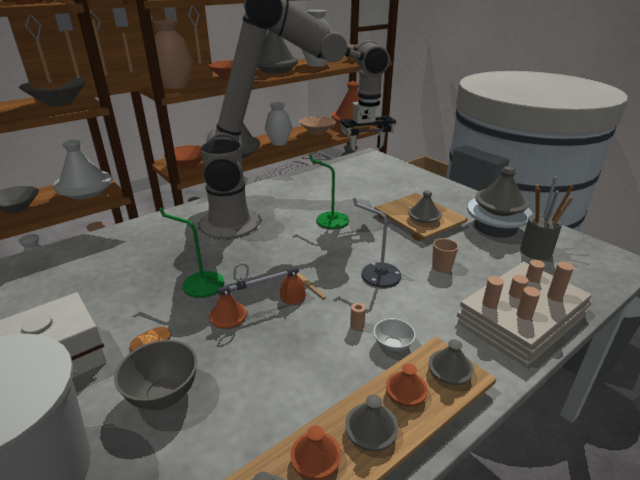

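View pics/top0.png

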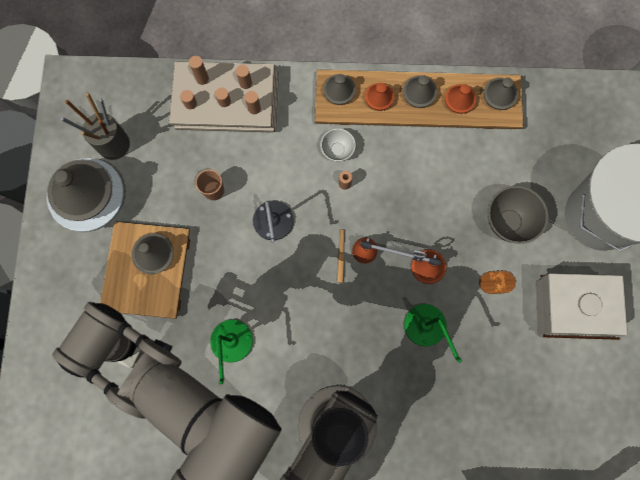

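The top view shows three stands: green at (231,340), green at (425,325) and grey steel at (273,219). The grey one is meant, since green is excluded. The lamp's rod runs from the narrow shade (365,249) to the wide shade (429,266). I'll check both in enlarged crops.

Run:
```python
from h import *
a=cv2.imread('pics/top0.png'); s=cv2.imread('pics/scene0.png')
b=cv2.resize(a[170:300,230:460],None,fx=3.4,fy=3.4,interpolation=cv2.INTER_CUBIC); cv2.imwrite('pics/c1.png',b)
b=cv2.resize(s[180:340,190:420],None,fx=3.4,fy=3.4,interpolation=cv2.INTER_CUBIC); cv2.imwrite('pics/c2.png',b)
```

```text
(no output)
```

View pics/c1.png

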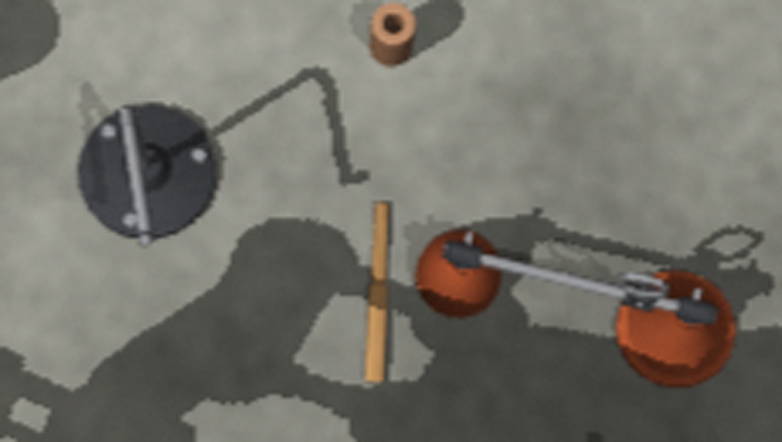

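View pics/c2.png

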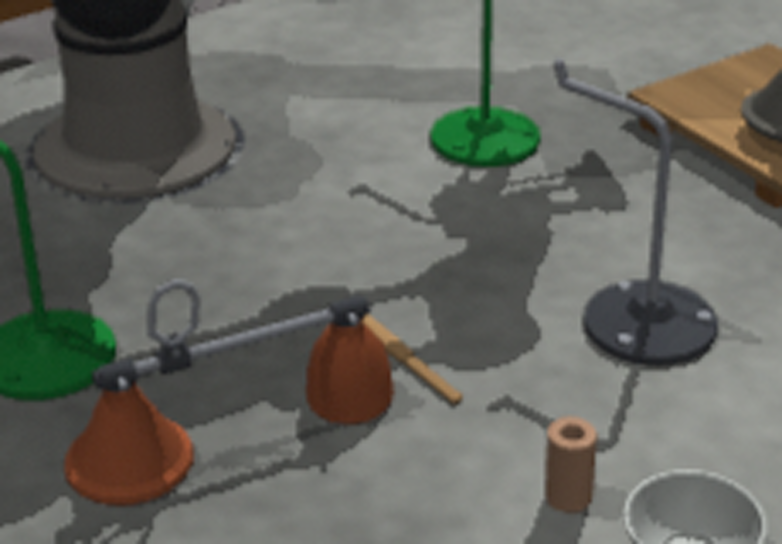

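Run:
```python
from h import *
T=lambda u,v:(230+u/3.4,170+v/3.4)
S=lambda u,v:(190+u/3.4,180+v/3.4)
def tri(a,b):
    o,d=ray('top',a);p,e=ray('scene',b)
    A=np.stack([d,-e],1);t=np.linalg.lstsq(A,p-o,rcond=None)[0]
    return (o+d*t[0]+p+e*t[1])/2, np.linalg.norm(o+d*t[0]-p-e*t[1])
for n,a,b in [('tip',T(147,242),S(559,68)),('bend',T(125,112),S(660,122)),('nclamp',T(463,254),S(350,312)),('wclamp',T(697,309),S(116,374)),('collar',T(643,294),S(176,352)),('base',T(148,171),S(651,318)),('loopmid',T(641,283),S(174,315))]:
    print(n,*[np.round(x,4) for x in tri(a,b)])
N=atz('top',T(463,254),.095);W=atz('top',T(697,309),.095);C=atz('top',T(643,292),.095)
print(N,W,C,np.linalg.norm(N-W),np.degrees(np.arctan2(*(N-W)[[1,0]])),'collar frac',np.dot(C-(N+W)/2,(N-W))/np.linalg.norm(N-W))
print(atz('top',T(147,242),.228),atz('top',T(125,112),.21),atz('top',T(148,171),.005))
print(robot.observe()['time'])
```

```text
tip [0.4634 0.1817 0.2191] 0.0008
bend [0.5677 0.2038 0.2036] 0.0021
nclamp [ 0.4907 -0.0644  0.0847] 0.0008
wclamp [ 0.45   -0.2545  0.0882] 0.0003
collar [ 0.4605 -0.2089  0.0939] 0.0027
base [0.5738 0.2044 0.0049] 0.0017
loopmid [ 0.4612 -0.2044  0.1279] 0.0028
[ 0.48827682 -0.06406258  0.095     ] [ 0.44862168 -0.25339624  0.095     ] [ 0.46127654 -0.20993011  0.095     ] 0.19344188488630698 78.17063657209381 collar frac -0.051583709951711
[0.46118445 0.18052903 0.228     ] [0.56654158 0.20398018 0.21      ] [0.57319189 0.20366503 0.005     ]
1.0
```

The grey stand has its tip at about (0.462, 0.181) and its seat at about (0.484, 0.186), with the arm yawed about 11.7°. The lamp's yaw is about 78.2°, and its loop is near the wide end, at about (0.461, -0.207). I'll work out the tool axes next.

```bash
cat >> h.py <<'E'
from scipy.spatial.transform import Rotation as Ro
def st(target=None,yaw=None):
    s=robot.observe(); R=Ro.from_euler('xyz',s['tool_rot']).as_matrix()
    print('t',round(s['time'],2),'pos',np.round(s['tool_pos'],4),'tooly',np.round(R[:,1],3),'yaw_y',round(np.degrees(np.arctan2(R[1,1],R[0,1])),2),'F',np.round(s['contact_force'],2),'T',np.round(s['torque'],2),'op',round(s['opening'],4),'x-axis',np.round(R[:,0],3))
    if target is not None: print('tool delta',np.round(R.T@(np.array(target)-s['tool_pos']),4))
    return s,R
E
python3 - <<'E'
from h import *
st([.461,-.207,.30]); st([.47,.15,.30])
s,R=st(); print(R); print(s['qpos'])
E
```

```text
t 1.0 pos [0.1883 0.4901 0.2268] tooly [0.359 0.933 0.   ] yaw_y 68.98 F [-1.1   0.35 -0.31] T [ 0.04 -0.01 -0.  ] op 0.0916 x-axis [ 0.  0. -1.]
tool delta [-0.0733 -0.5529  0.5046]
t 1.0 pos [0.1883 0.4901 0.2268] tooly [0.359 0.933 0.   ] yaw_y 68.98 F [-1.1   0.35 -0.31] T [ 0.04 -0.01 -0.  ] op 0.0916 x-axis [ 0.  0. -1.]
tool delta [-0.0733 -0.2164  0.385 ]
t 1.0 pos [0.1883 0.4901 0.2268] tooly [0.359 0.933 0.   ] yaw_y 68.98 F [-1.1   0.35 -0.31] T [ 0.04 -0.01 -0.  ] op 0.0916 x-axis [ 0.  0. -1.]
[[ 3.28748244e-05  3.58672236e-01  9.33463564e-01]
 [ 8.89072400e-05  9.33463560e-01 -3.58672237e-01]
 [-9.99999996e-01  9.47829559e-05 -1.20110792e-06]]
[ 1.05798984e+00  3.41959422e-01  1.52409345e+00  1.56516272e-05
  1.27544618e+00 -1.45965943e-01]
```

Call:
play_rows:
  moves:
    - [[-0.045, 0, 0, 0, 1], [-0.02, -0.02, 0.04, 0, 1], [-0.005, -0.024, 0.042, 0, 1], [0, -0.024, 0.042, 0, 1], [0, -0.024, 0.042, 0, 1], [0, -0.024, 0.042, 0, 1], [0, -0.024, 0.042, 0, 1], [0, -0.024, 0.042, 0, 1], [0, -0.024, 0.042, 0, 1], [0, -0.024, 0.042, 0, 1]]

```text
time: 2.0
tool_pos: [0.4701, 0.1511, 0.3006]
tool_rot: [0.685, 1.566, 0.331]
contact_force: [1.2, 0.0, 0.9]
opening: 0.092
```

```bash
python3 -c "
from h import *
st([.461,-.207,.27])"
```

```text
t 2.0 pos [0.4701 0.1511 0.3006] tooly [0.347 0.938 0.003] yaw_y 69.68 F [1.22 0.   0.91] T [ 0.04 -0.    0.  ] op 0.092 x-axis [ 0.005  0.002 -1.   ]
tool delta [ 0.03   -0.3391  0.1157]
```

Call:
play_rows:
  moves:
    - [[0, -0.042, 0.0145, 0, 1], [0, -0.042, 0.0145, 0, 1], [0, -0.042, 0.0145, 0, 1], [0, -0.042, 0.0145, 0, 1], [0, -0.042, 0.0145, 0, 1], [0, -0.042, 0.0145, 0, 1], [0.01, -0.042, 0.0145, 0, 1], [0.02, -0.042, 0.0145, 0, 1], [0, 0, 0, -4.3, 1], [0, 0, 0, -4.2, 1]]

```text
time: 3.0
tool_pos: [0.4627, -0.2257, 0.2683]
tool_rot: [0.126, 1.563, -0.085]
contact_force: [-0.2, 0.2, -0.6]
opening: 0.0918
```

```bash
python3 -c "
from h import *
st([.461,-.207,.27])
im=robot.read_camera('wrist');save(im,'w1')
for l in ['loop','hanger','loop_grip','loop_crown','rim_wide']: print(l,robot.spot_in('wrist',l))
st()
for o in ([.461,-.207,.16],[.461,-.207,.09]): print(proj('wrist',o))
"
```

```text
t 3.0 pos [ 0.4627 -0.2257  0.2683] tooly [0.21  0.978 0.001] yaw_y 77.89 F [-0.15  0.2  -0.64] T [ 0.04 -0.07  0.03] op 0.0918 x-axis [ 0.008 -0.001 -1.   ]
tool delta [-0.0017  0.0179 -0.0056]
loop [{'point': [351.6, 224.0], 'score': 0.61}, {'point': [336.6, 202.5], 'score': 0.58}]
hanger [{'point': [347.6, 217.8], 'score': 0.89}]
loop_grip [{'point': [352.2, 220.6], 'score': 0.85}, {'point': [342.6, 199.5], 'score': 0.6}]
loop_crown [{'point': [349.7, 225.9], 'score': 0.74}]
rim_wide []
t 3.3 pos [ 0.4634 -0.2238  0.2691] tooly [0.211 0.978 0.001] yaw_y 77.84 F [0.31 0.59 0.71] T [ 0.   -0.01  0.  ] op 0.0918 x-axis [ 0.009 -0.001 -1.   ]
[348.21320989 229.90267186]
[343.98989646 209.17046883]
```

View pics/w1.png

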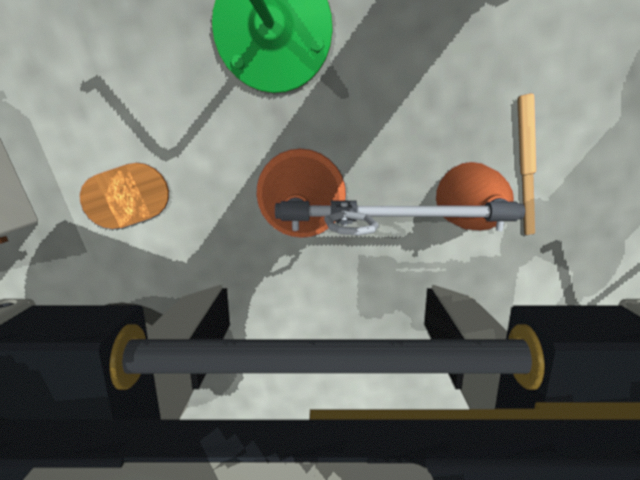

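Run:
```python
from h import *
a=cv2.imread('pics/w1.png')
cv2.imwrite('pics/c3.png',cv2.resize(a[170:260,250:410],None,fx=5,fy=5,interpolation=cv2.INTER_CUBIC))
```

```text
(no output)
```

View pics/c3.png

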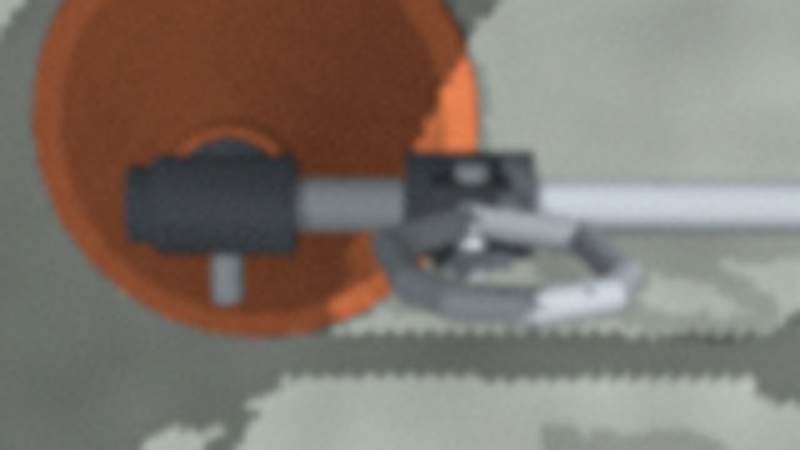

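Run:
```python
from h import *
s,R=st()
cal=robot.get_calibration('wrist'); im=robot.read_camera('wrist'); save(im,'w2')
cv2.imwrite('pics/c4.png',cv2.resize(im[170:260,250:410,::-1],None,fx=5,fy=5,interpolation=cv2.INTER_CUBIC))
for n,p,z in [('wclamp',(292,212),.095),('nclamp',(505,210),.095),('collar',(344,211),.1),('loopL',(326,217),.133),('loopR',(377,226),.145)]:
    P=atz('wrist',p,z,cal); print(n,np.round(P,4), 'tool y',np.round(R.T@(P-s['tool_pos']),4))
st()
```

```text
t 3.3 pos [ 0.4634 -0.2238  0.2691] tooly [0.211 0.978 0.001] yaw_y 77.84 F [0.31 0.59 0.71] T [ 0.   -0.01  0.  ] op 0.0918 x-axis [ 0.009 -0.001 -1.   ]
wclamp [ 0.4525 -0.2537  0.095 ] tool y [ 0.1741 -0.0316 -0.0059]
nclamp [ 0.4913 -0.0644  0.095 ] tool y [ 0.1741  0.1616 -0.0079]
collar [ 0.4603 -0.2073  0.1   ] tool y [ 0.1691  0.0154 -0.0079]
loopL [ 0.4544 -0.2225  0.133 ] tool y [ 0.136  -0.0006 -0.0102]
loopR [ 0.467  -0.1844  0.145 ] tool y [ 0.1241  0.0392 -0.0059]
t 3.35 pos [ 0.4634 -0.2238  0.2692] tooly [0.21  0.978 0.   ] yaw_y 77.86 F [-0.36 -0.59  0.26] T [-0.01 -0.01 -0.01] op 0.0916 x-axis [ 0.009 -0.001 -1.   ]
```

View pics/c4.png

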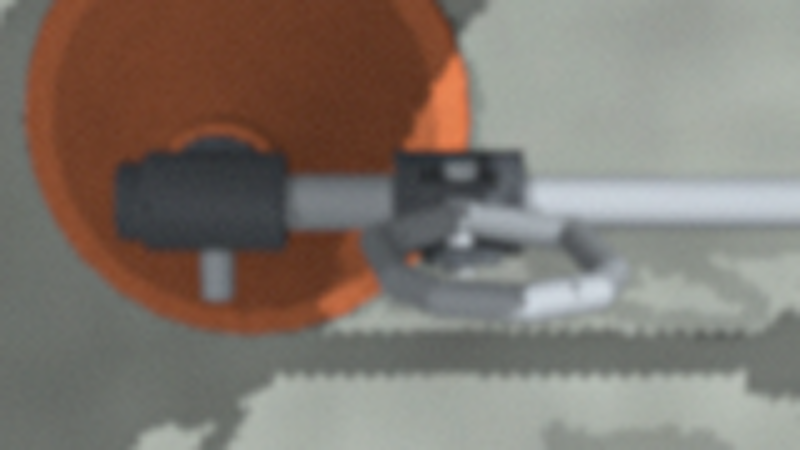

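The second wrist view confirms the rod is parallel to the jaw axis. The collar is at (342,211) and the loop leans slightly towards the narrow side. I'll descend over the loop now.

Call:
play_rows:
  moves:
    - [[0, 0.008, -0.004, 0, 1], [0, 0.008, -0.004, 0, 1], [0.02, 0, 0, 0, 1], [0.025, 0, 0, 0, 1], [0.025, 0, 0, 0, 1], [0.025, 0, 0, 0, 1], [0.02, 0, 0, 0, 1], [0.02, 0, 0, 0, 1], [0.01, 0, 0, 0, 1], [0, 0, 0, 0, 1]]

```text
time: 4.35
tool_pos: [0.4609, -0.1978, 0.1228]
tool_rot: [-0.045, 1.555, -0.254]
contact_force: [0.3, 0.5, -0.2]
opening: 0.0921
```

Run:
```python
from h import *
st()
im=robot.read_camera('wrist'); save(im,'w3'); im=robot.read_camera('scene'); cv2.imwrite('pics/s3.png',cv2.resize(im[200:340,180:360,::-1],None,fx=4,fy=4))
```

```text
t 4.35 pos [ 0.4609 -0.1978  0.1228] tooly [ 0.207  0.978 -0.001] yaw_y 78.07 F [ 0.34  0.5  -0.24] T [ 0.    0.04 -0.02] op 0.0921 x-axis [ 0.015 -0.004 -1.   ]
```

View pics/w3.png

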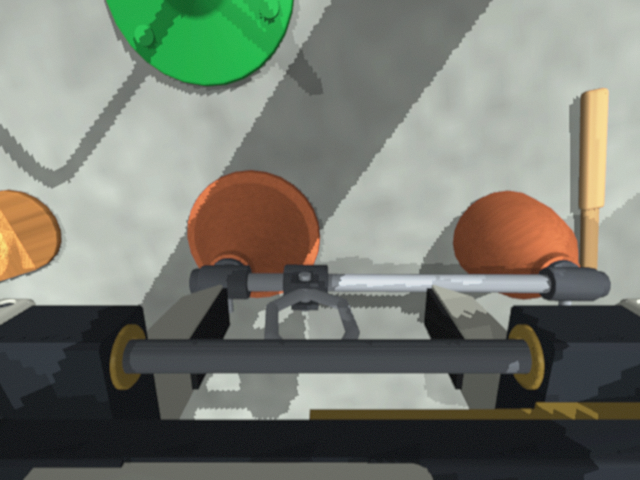

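View pics/s3.png

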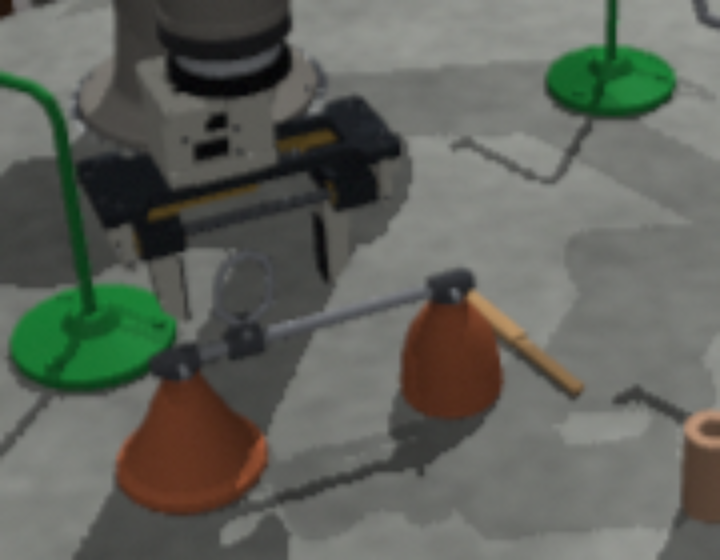

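Run:
```python
from h import *
s,R=st()
c=robot.get_calibration('wrist')
for n,p,z in [('rodN',(520,283),.093),('rodW',(240,282),.093),('collar',(305,281),.093),('legL',(273,318),.133),('legR',(353,318),.133)]:
    P=atz('wrist',p,z,c);print(n,np.round(R.T@(P-s['tool_pos']),4),np.round(P,4))
for d in (0,-.019): print(proj('wrist',s['tool_pos']+R[:,0]*d))
P=s['tool_pos'];q=proj('scene',P);print((q-[180,200])*4, (proj('scene',P-R[:,0]*.019)-[180,200])*4)
```

```text
t 4.45 pos [ 0.4617 -0.1985  0.1242] tooly [ 0.207  0.978 -0.002] yaw_y 78.07 F [-0.04  0.15  0.25] T [-0.03  0.01 -0.05] op 0.0913 x-axis [ 0.017 -0.005 -1.   ]
rodN [0.031  0.1059 0.0019] [ 0.486  -0.0954  0.093 ]
rodW [ 0.0313 -0.0476  0.0016] [ 0.4539 -0.2456  0.093 ]
collar [ 0.0312 -0.012   0.0009] [ 0.4606 -0.2105  0.093 ]
legL [-0.0088 -0.024   0.0017] [ 0.4582 -0.2223  0.133 ]
legR [-0.0088  0.0117  0.0017] [ 0.4656 -0.1874  0.133 ]
[326.84661662 305.5647752 ]
[326.86561391 326.33023696]
[255.7405796  291.99919835] [253.04699846 267.88379908]
```

Call:
play_rows:
  moves:
    - [[0.005, -0.004, 0.001, 0, 1], [0.005, -0.004, 0.001, 0, 0.5], [0, 0, 0, 0, 0.3], [0, 0, 0, 0, 0], [0, 0, 0, 0, -0.3], [0, 0, 0, 0, -0.6], [0, 0, 0, 0, -1], [0, 0, 0, 0, -1], [0, 0, 0, 0, -1], [0, 0, 0, 0, -1]]
  grip_force: 30

```text
time: 5.45
tool_pos: [0.4639, -0.2089, 0.1168]
tool_rot: [-0.177, 1.546, -0.385]
contact_force: [0.6, 0.3, 0.6]
opening: 0.0396
```

Run:
```python
from h import *
st()
im=robot.read_camera('wrist'); save(im,'w4')
```

```text
t 5.45 pos [ 0.4639 -0.2089  0.1168] tooly [ 0.207  0.978 -0.004] yaw_y 78.04 F [0.58 0.33 0.62] T [-0.07  0.04 -0.02] op 0.0396 x-axis [ 0.023 -0.009 -1.   ]
```

View pics/w4.png

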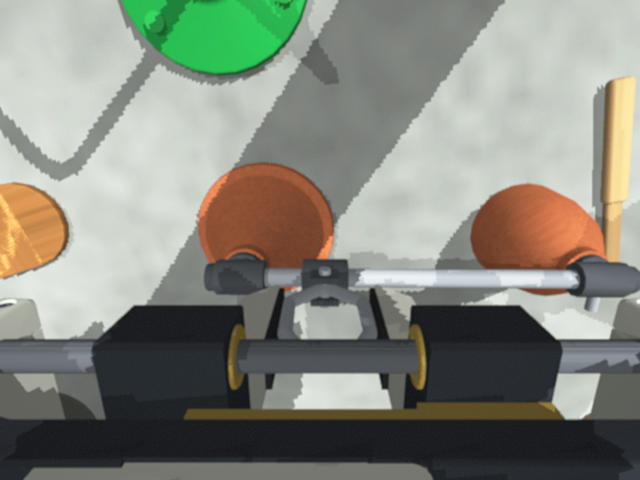

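Call:
play_rows:
  moves:
    - [[-0.003, 0, 0, 0, -1], [-0.003, 0, 0, 0, -1], [-0.003, 0, 0, 0, -1], [-0.003, 0, 0, 0, -1], [0, 0, 0, 0, -1], [0, 0, 0, 0, -1], [0, 0, 0, 0, -1], [0, 0, 0, 0, -1], [0, 0, 0, 0, -1], [0, 0, 0, 0, -1]]

```text
time: 6.5
tool_pos: [0.4613, -0.2067, 0.1265]
tool_rot: [-0.02, 1.554, -0.229]
contact_force: [0.2, -0.1, -8.3]
opening: 0.0391
```

Run:
```python
from h import *
st();F=[]
im=robot.read_camera('wrist'); save(im,'w5');im=robot.read_camera('scene'); save(im,'s5')
cv2.imwrite('pics/s5c.png',cv2.resize(im[220:350,190:350,::-1],None,fx=5,fy=5))
for i in range(6):
    robot.read_camera('scene'); o=robot.observe(); F.append(np.r_[o['contact_force'],o['torque']])
print(np.mean(F,0),np.std(F,0));st()
```

```text
t 6.5 pos [ 0.4613 -0.2067  0.1265] tooly [ 0.208  0.978 -0.   ] yaw_y 78.02 F [ 0.16 -0.08 -8.31] T [ 0.09 -0.05 -0.09] op 0.0391 x-axis [ 0.016 -0.004 -1.   ]
[ 0.34441608  0.05238449 -7.45224615  0.03936459 -0.08743737 -0.05921921] [0.63108178 0.65434464 0.34611364 0.02331802 0.02875892 0.01834894]
t 6.9 pos [ 0.4613 -0.2066  0.1265] tooly [ 0.207  0.978 -0.   ] yaw_y 78.03 F [ 1.53 -0.23 -8.09] T [ 0.01 -0.12 -0.09] op 0.0392 x-axis [ 0.016 -0.004 -1.   ]
```

View pics/w5.png

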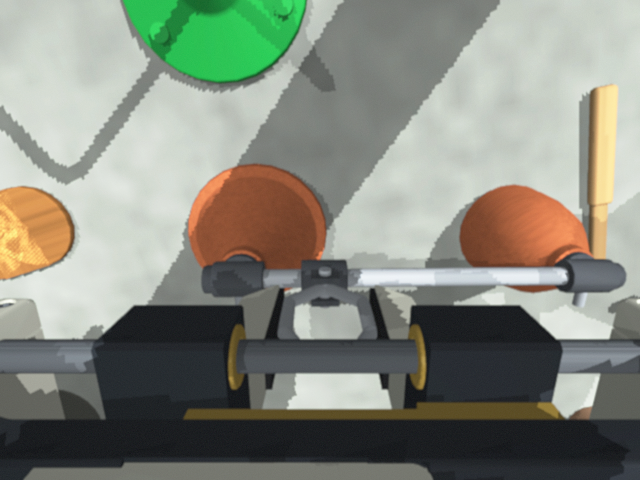

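View pics/s5c.png

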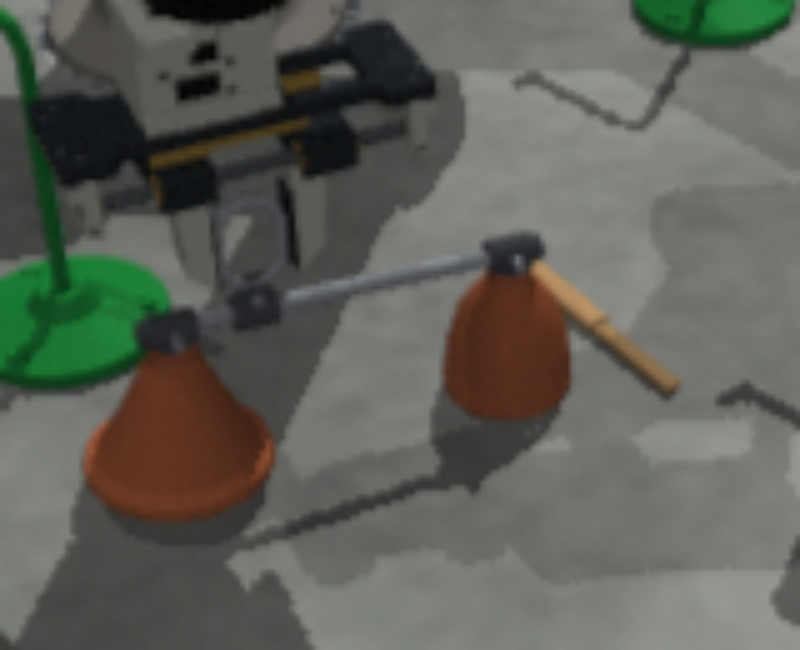

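The wide end came up and the narrow end stayed low, with 7.6 N on the loop. From moments, the balance point lies between about -51 and -14 mm. I'll set the lamp down and shift the loop 18 mm towards the narrow end.

Call:
play_rows:
  moves:
    - [[0.003, 0, 0, 0, -1], [0.003, 0, 0, 0, -1], [0.003, 0, 0, 0, -1], [0.002, 0, 0, 0, -1], [0, 0, 0, 0, -1], [0, 0.005, 0, 0, -1], [0, 0.005, 0, 0, -1], [0, 0.005, 0, 0, -1], [0, 0.003, 0, 0, -1], [0, 0, 0, 0, -1]]

```text
time: 7.9
tool_pos: [0.4664, -0.1893, 0.1168]
tool_rot: [-0.199, 1.55, -0.408]
contact_force: [-0.3, -2.1, -4.0]
opening: 0.039
```

Run:
```python
from h import *
im=robot.read_camera('wrist'); save(im,'w6');st()
```

```text
t 7.95 pos [ 0.4663 -0.1894  0.1168] tooly [ 0.207  0.978 -0.004] yaw_y 78.05 F [-0.05  0.51 -3.3 ] T [ 0.08  0.13 -0.04] op 0.0395 x-axis [ 0.019 -0.008 -1.   ]
```

View pics/w6.png

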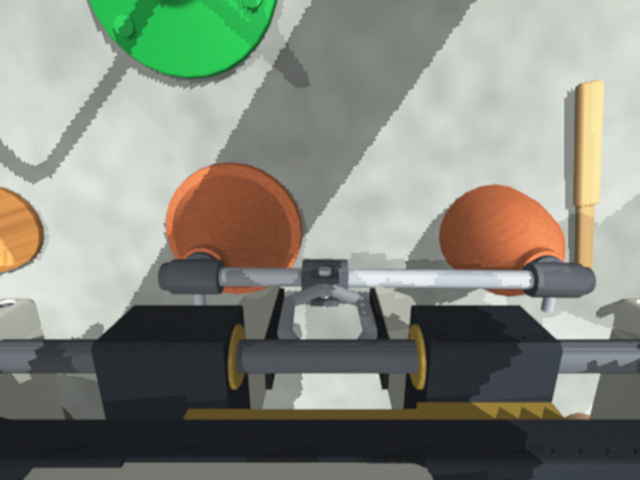

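Call:
play_rows:
  moves:
    - [[-0.003, 0, 0, 0, -1], [-0.003, 0, 0, 0, -1], [-0.003, 0, 0, 0, -1], [-0.003, 0, 0, 0, -1], [0, 0, 0, 0, -1], [0, 0, 0, 0, -1], [0, 0, 0, 0, -1], [0, 0, 0, 0, -1], [0, 0, 0, 0, -1], [0, 0, 0, 0, -1]]

```text
time: 8.95
tool_pos: [0.4648, -0.1878, 0.1277]
tool_rot: [-0.035, 1.555, -0.244]
contact_force: [0.2, 0.1, -8.0]
opening: 0.0394
```

```bash
cat > meas.py <<'E'
from h import *
import sys
def run(n):
    st();F=[]
    im=robot.read_camera('wrist'); save(im,'w'+n);im=robot.read_camera('scene'); save(im,'s'+n)
    w=robot.read_camera('wrist')
    cv2.imwrite('pics/s%sc.png'%n,cv2.resize(im[220:350,190:350,::-1],None,fx=5,fy=5))
    for i in range(4):
        robot.read_camera('scene'); o=robot.observe(); F.append(np.r_[o['contact_force'],o['torque']])
    print(np.round(np.mean(F,0),2),np.round(np.std(F,0),2));st()
run(sys.argv[1])
E
python3 meas.py 7
```

```text
t 8.95 pos [ 0.4648 -0.1878  0.1277] tooly [ 0.208  0.978 -0.001] yaw_y 78.01 F [ 0.25  0.09 -8.03] T [ 0.03 -0.01 -0.04] op 0.0394 x-axis [ 0.015 -0.004 -1.   ]
[ 0.51 -0.4  -8.17 -0.02  0.   -0.02] [0.67 0.25 0.68 0.04 0.03 0.03]
t 9.3 pos [ 0.4648 -0.1878  0.1277] tooly [ 0.208  0.978 -0.001] yaw_y 78.01 F [ 1.04 -0.55 -7.01] T [-0.08  0.01 -0.04] op 0.0392 x-axis [ 0.015 -0.004 -1.   ]
```

View pics/w7.png

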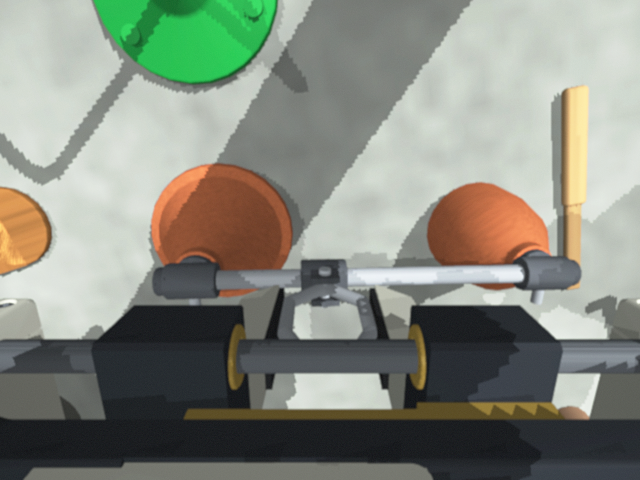

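View pics/s7c.png

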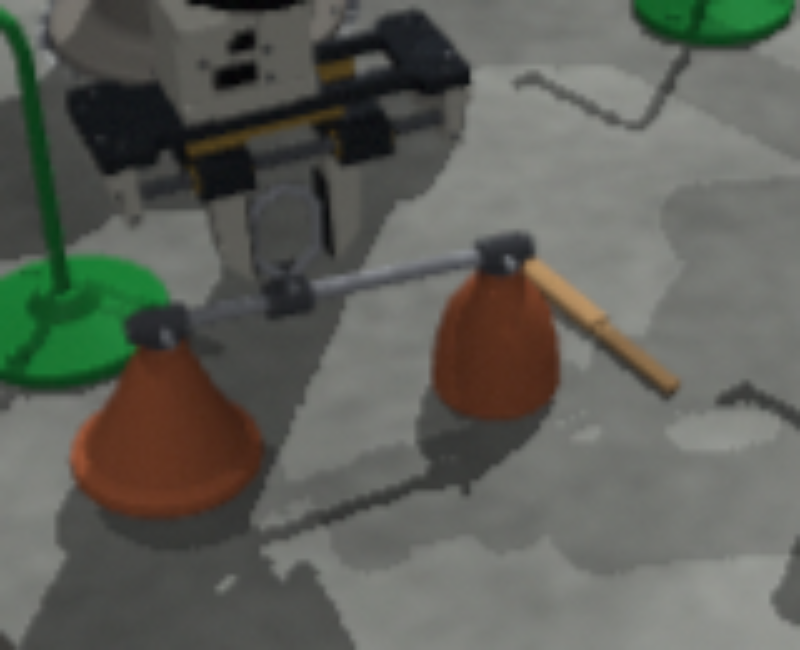

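```bash
cat > tilt.py <<'E'
from h import *
def tilt(A,B,C=None,z0=0.0,quiet=False):
    """A wide-clamp px, B narrow-clamp px on rod axis; intersects plane tool z=z0"""
    s=robot.observe();R=Ro.from_euler('xyz',s['tool_rot']).as_matrix();cal=robot.get_calibration('wrist')
    out=[]
    for p in [A,B]+([C] if C else []):
        o,d=ray('wrist',p,cal);o=R.T@(o-s['tool_pos']);d=R.T@d
        t=(z0-o[2])/d[2];out.append(o+d*t)
    for q in out: print(np.round(q,4))
    v=out[1]-out[0];print('tilt(+ = wide high)',np.arctan2(v[0],v[1]),'len',np.linalg.norm(v))
E
python3 - <<'E'
from tilt import *
a=cv2.imread('pics/w7.png');b=cv2.imread('pics/w4.png');c=cv2.imread('pics/w6.png')
cv2.imwrite('pics/cc.png',np.vstack([cv2.resize(x[240:310,140:660],None,fx=1.5,fy=2.6,interpolation=cv2.INTER_CUBIC) for x in (b,c,a)]))
print('w7');tilt((187,280),(552,272),(324,276)); print('w4 (as if)');tilt((238,274),(610,278),(325,276)); print('w6');tilt((190,275),(562,279),(324,275))
E
```

```text
w7
[ 0.0303 -0.0762  0.    ]
[0.0425 0.1297 0.    ]
[ 0.0362 -0.0016  0.    ]
tilt(+ = wide high) 0.05929902510557568 len 0.20623844252616857
w4 (as if)
[ 0.039  -0.0504  0.    ]
[0.0337 0.1567 0.    ]
[ 0.0362 -0.001   0.    ]
tilt(+ = wide high) -0.026015036569174373 len 0.20711613225207498
w6
[ 0.0375 -0.077   0.    ]
[0.0322 0.1292 0.    ]
[ 0.0377 -0.0016  0.    ]
tilt(+ = wide high) -0.02575001934307825 len 0.20634496934731886
```

View pics/cc.png

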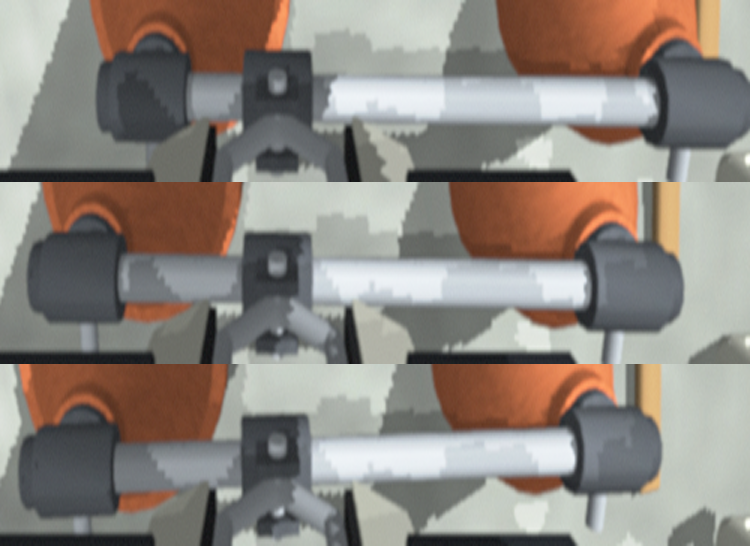

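Call:
play_rows:
  moves:
    - [[0.003, 0, 0, 0, -1], [0.003, 0, 0, 0, -1], [0.003, 0, 0, 0, -1], [0.003, 0, 0, 0, -1], [0.001, 0, 0, 0, -1], [0, 0, 0, 0, -1], [0, 0.004, 0, 0, -1], [0, 0.004, 0, 0, -1], [0, 0, 0, 0, -1], [0, 0, 0, 0, -1]]

```text
time: 10.3
tool_pos: [0.4676, -0.1807, 0.1166]
tool_rot: [-0.18, 1.551, -0.389]
contact_force: [-1.7, -2.3, -4.5]
opening: 0.039
```

Run:
```python
from h import *
im=robot.read_camera('wrist'); save(im,'w8');st()
```

```text
t 10.35 pos [ 0.4676 -0.1807  0.1166] tooly [ 0.208  0.978 -0.003] yaw_y 78.02 F [-0.23 -0.72 -4.37] T [-0.1   0.18 -0.1 ] op 0.0393 x-axis [ 0.018 -0.007 -1.   ]
```

Call:
play_rows:
  moves:
    - [[-0.003, 0, 0, 0, -1], [-0.003, 0, 0, 0, -1], [-0.003, 0, 0, 0, -1], [-0.003, 0, 0, 0, -1], [-0.002, 0, 0, 0, -1], [0, 0, 0, 0, -1], [0, 0, 0, 0, -1], [0, 0, 0, 0, -1], [0, 0, 0, 0, -1], [0, 0, 0, 0, -1]]

```text
time: 11.35
tool_pos: [0.4664, -0.1794, 0.1302]
tool_rot: [-0.066, 1.555, -0.275]
contact_force: [0.2, -0.4, -8.5]
opening: 0.0389
```

```bash
python3 meas.py 9; python3 -c "
import cv2,numpy as np
a=[cv2.imread('pics/w%d.png'%i) for i in (8,9)]
cv2.imwrite('pics/cc9.png',np.vstack([cv2.resize(x[240:310,100:620],None,fx=1.5,fy=3,interpolation=cv2.INTER_CUBIC) for x in a]))"
```

```text
t 11.35 pos [ 0.4664 -0.1794  0.1302] tooly [ 0.208  0.978 -0.001] yaw_y 78.0 F [ 0.22 -0.4  -8.47] T [-0.02  0.   -0.02] op 0.0389 x-axis [ 0.015 -0.004 -1.   ]
[-0.01 -0.23 -8.37 -0.03  0.01  0.01] [0.96 0.27 0.29 0.02 0.03 0.02]
t 11.7 pos [ 0.4664 -0.1794  0.1303] tooly [ 0.208  0.978 -0.001] yaw_y 78.0 F [-1.08  0.15 -8.3 ] T [-0.02  0.02  0.03] op 0.0388 x-axis [ 0.016 -0.004 -1.   ]
```

View pics/cc9.png

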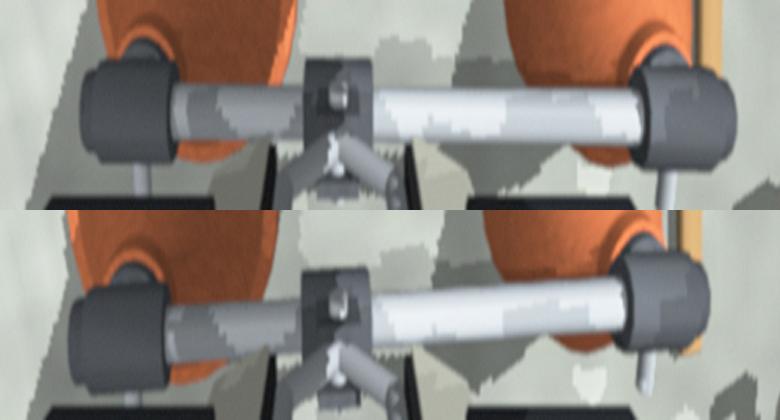

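View pics/s9c.png

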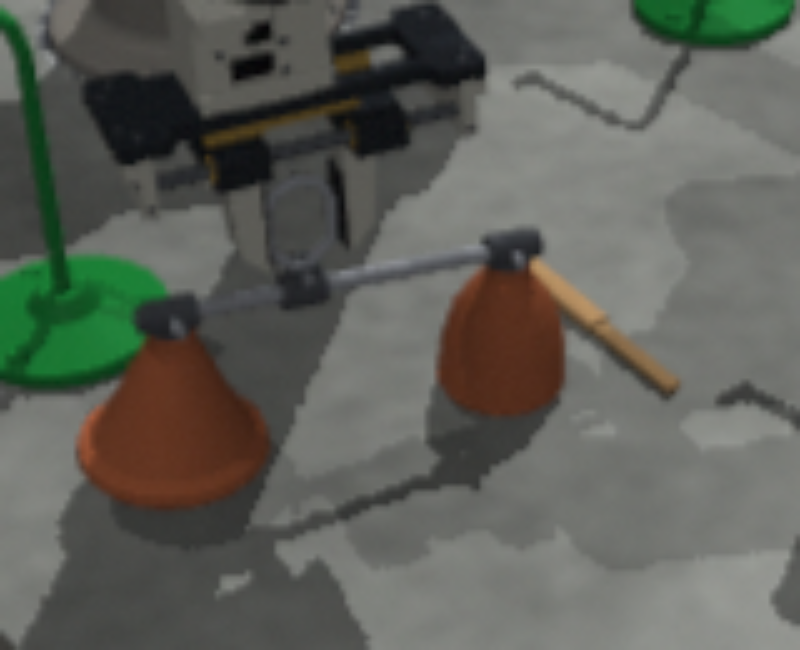

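Run:
```python
from tilt import *
print('w8');tilt((186,276.7),(558,279),(324.7,277)); print('w9');tilt((178.7,282.7),(546,270),(324.7,276))
```

```text
w8
[ 0.035  -0.0784  0.    ]
[0.0322 0.1271 0.    ]
[ 0.0348 -0.0012  0.    ]
tilt(+ = wide high) -0.01381778690264745 len 0.2054914060189082
w9
[ 0.0267 -0.0793  0.    ]
[0.0457 0.1281 0.    ]
[ 0.0362 -0.0012  0.    ]
tilt(+ = wide high) 0.09158081476862977 len 0.2082231129915246
```

The tilt is +0.10 rad (wide end high) and the last slide mostly dragged the half-lifted lamp. I'll lower it until no load is left and then shift.

Call:
play_rows:
  moves:
    - [[0.003, 0, 0, 0, -1], [0.003, 0, 0, 0, -1], [0.003, 0, 0, 0, -1], [0.003, 0, 0, 0, -1], [0.003, 0, 0, 0, -1], [0.001, 0, 0, 0, -1], [0, 0, 0, 0, -1], [0, 0, 0, 0, -1], [0, 0, 0, 0, -1], [0, 0, 0, 0, -1]]

```text
time: 12.7
tool_pos: [0.4674, -0.1806, 0.1165]
tool_rot: [-0.174, 1.551, -0.383]
contact_force: [-0.8, -0.1, -3.1]
opening: 0.039
```

Run:
```python
from h import *
im=robot.read_camera('wrist'); save(im,'w10');st();im=robot.read_camera('wrist');st()
```

```text
t 12.75 pos [ 0.4674 -0.1806  0.1165] tooly [ 0.208  0.978 -0.003] yaw_y 78.01 F [-0.59 -0.32 -4.37] T [-0.14  0.23 -0.  ] op 0.0387 x-axis [ 0.019 -0.008 -1.   ]
t 12.8 pos [ 0.4674 -0.1806  0.1165] tooly [ 0.208  0.978 -0.003] yaw_y 78.0 F [-0.84 -0.16 -4.46] T [-0.1   0.19  0.02] op 0.0393 x-axis [ 0.019 -0.008 -1.   ]
```

Call:
play_rows:
  moves:
    - [[0.002, 0, 0, 0, -1], [0.002, 0, 0, 0, -1], [0, 0, 0, 0, -1], [0, 0, 0, 0, -1], [0, 0, 0, 0, -1], [0, 0, 0, 0, -1], [0, 0, 0, 0, -1], [0, 0, 0, 0, -1], [0, 0, 0, 0, -1], [0, 0, 0, 0, -1]]

```text
time: 13.8
tool_pos: [0.4679, -0.1807, 0.1164]
tool_rot: [-0.189, 1.548, -0.398]
contact_force: [-2.1, 0.4, -2.2]
opening: 0.0389
```

Run:
```python
from h import *
im=robot.read_camera('wrist'); save(im,'w11');st();im=robot.read_camera('wrist');st()
```

```text
t 13.85 pos [ 0.4678 -0.1807  0.1164] tooly [ 0.208  0.978 -0.004] yaw_y 78.02 F [-1.58  0.25 -2.72] T [-0.02  0.33 -0.01] op 0.0392 x-axis [ 0.021 -0.009 -1.   ]
t 13.9 pos [ 0.4679 -0.1807  0.1164] tooly [ 0.207  0.978 -0.004] yaw_y 78.02 F [-2.88  0.42 -1.61] T [-0.05  0.33 -0.02] op 0.0393 x-axis [ 0.021 -0.009 -1.   ]
```

View pics/w11.png

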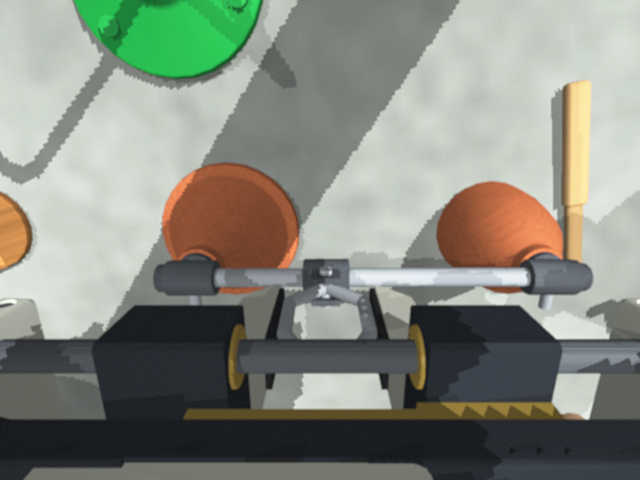

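Call:
play_rows:
  moves:
    - [[0.003, 0, 0, 0, -1], [0.002, 0, 0, 0, -1], [0.001, 0.004, 0, 0, -1], [0.001, 0.003, 0, 0, -1], [0.001, 0, 0, 0, -1], [0, 0, 0, 0, -1], [0, 0, 0, 0, -1], [0, 0, 0, 0, -1], [0, 0, 0, 0, -1], [0, 0, 0, 0, -1]]

```text
time: 14.9
tool_pos: [0.4697, -0.1751, 0.1162]
tool_rot: [-0.281, 1.542, -0.492]
contact_force: [-2.8, -0.9, 0.8]
opening: 0.0393
```

Run:
```python
from h import *
im=robot.read_camera('wrist'); save(im,'w12');st();im=robot.read_camera('wrist');st()
import cv2,numpy as np
a=[cv2.imread('pics/w%d.png'%i) for i in (11,12)]
cv2.imwrite('pics/cc12.png',np.vstack([cv2.resize(x[240:310,100:620],None,fx=1.5,fy=3,interpolation=cv2.INTER_CUBIC) for x in a]))
```

```text
t 14.95 pos [ 0.4696 -0.1751  0.1162] tooly [ 0.209  0.978 -0.008] yaw_y 77.93 F [-3.34 -0.29  1.99] T [-0.    0.62 -0.18] op 0.039 x-axis [ 0.025 -0.014 -1.   ]
t 15.0 pos [ 0.4696 -0.1751  0.1161] tooly [ 0.209  0.978 -0.008] yaw_y 77.93 F [-3.76 -0.32  1.08] T [-0.01  0.65 -0.11] op 0.0389 x-axis [ 0.025 -0.014 -1.   ]
```

View pics/cc12.png

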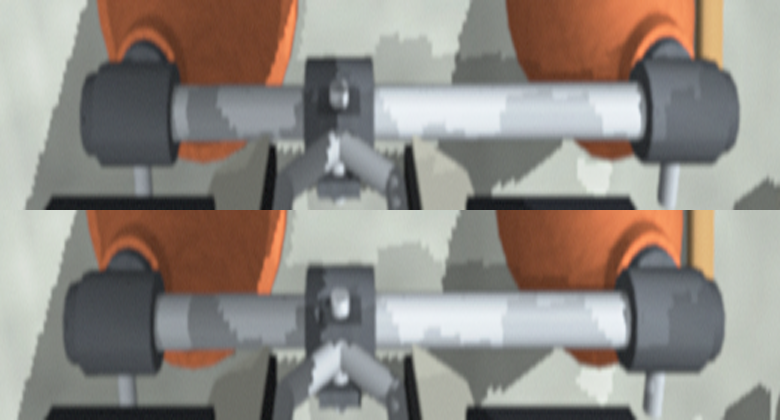

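Call:
play_rows:
  moves:
    - [[-0.003, 0, 0, 0, -1], [-0.003, 0, 0, 0, -1], [-0.003, 0, 0, 0, -1], [-0.003, 0, 0, 0, -1], [-0.003, 0, 0, 0, -1], [-0.001, 0, 0, 0, -1], [0, 0, 0, 0, -1], [0, 0, 0, 0, -1], [0, 0, 0, 0, -1], [0, 0, 0, 0, -1]]

```text
time: 16.0
tool_pos: [0.4691, -0.1738, 0.1307]
tool_rot: [-0.226, 1.545, -0.436]
contact_force: [0.1, -0.6, -8.7]
opening: 0.0393
```

```bash
python3 meas.py 13; python3 -c "
import cv2,numpy as np
a=[cv2.imread('pics/w%d.png'%i) for i in (12,13)]
cv2.imwrite('pics/cc13.png',np.vstack([cv2.resize(x[240:310,100:620],None,fx=1.5,fy=3,interpolation=cv2.INTER_CUBIC) for x in a]))"
```

```text
t 16.0 pos [ 0.4691 -0.1738  0.1307] tooly [ 0.209  0.978 -0.006] yaw_y 77.96 F [ 0.09 -0.58 -8.72] T [-0.01  0.02 -0.01] op 0.0393 x-axis [ 0.023 -0.011 -1.   ]
[ 0.6  -0.08 -8.72  0.04 -0.   -0.01] [0.39 0.46 0.14 0.05 0.01 0.02]
t 16.35 pos [ 0.4691 -0.1738  0.1307] tooly [ 0.209  0.978 -0.006] yaw_y 77.96 F [ 0.11  0.06 -8.56] T [ 0.1  -0.   -0.01] op 0.0387 x-axis [ 0.023 -0.011 -1.   ]
```

View pics/cc13.png

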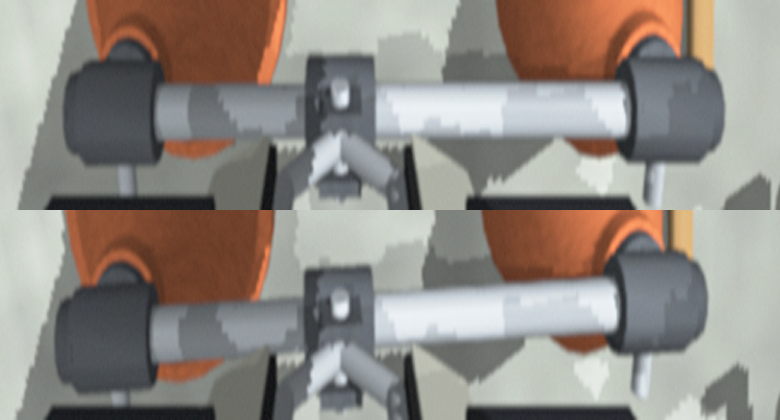

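View pics/s13c.png

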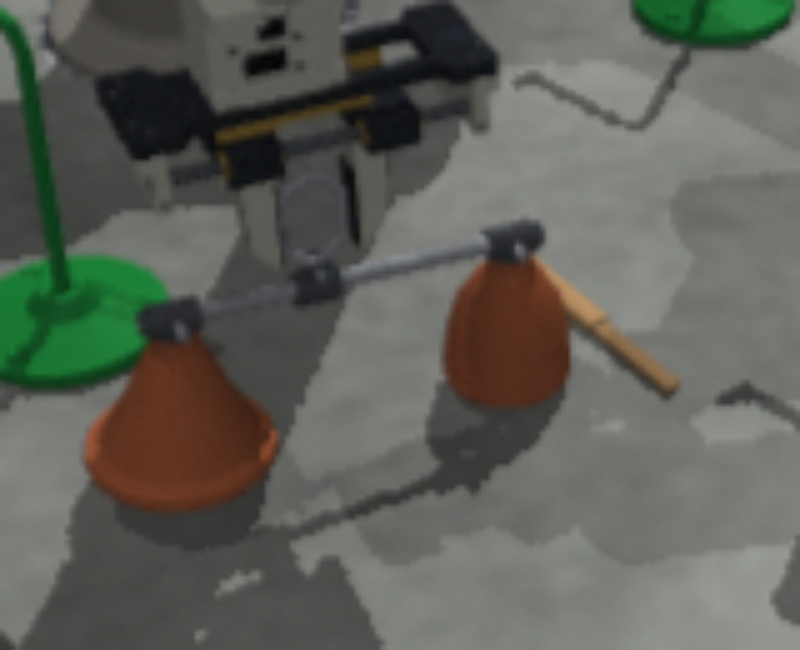

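Run:
```python
from tilt import *
print('w12');tilt((175.5,276.7),(548,276.7),(326,277)); print('w13');tilt((170.7,283.3),(542,270.7),(325.5,276.5))
```

```text
w12
[ 0.0351 -0.0843  0.    ]
[0.0355 0.1234 0.    ]
[ 0.0348 -0.0004  0.    ]
tilt(+ = wide high) 0.002073179482720622 len 0.20769966394633946
w13
[ 0.0259 -0.0833  0.    ]
[0.0446 0.1251 0.    ]
[ 0.0355 -0.0007  0.    ]
tilt(+ = wide high) 0.08953380701169221 len 0.2092131374490956
```

Call:
play_rows:
  moves:
    - [[-0.003, 0, 0, 0, -1], [-0.003, 0, 0, 0, -1], [-0.002, 0, 0, 0, -1], [0, 0, 0, 0, -1], [0, 0, 0, 0, -1], [0, 0, 0, 0, -1], [0, 0, 0, 0, -1], [0, 0, 0, 0, -1], [0, 0, 0, 0, -1], [0, 0, 0, 0, -1]]

```text
time: 17.35
tool_pos: [0.4689, -0.1737, 0.1395]
tool_rot: [-0.226, 1.545, -0.436]
contact_force: [0.7, 0.0, -9.3]
opening: 0.0391
```

```bash
python3 meas.py 14; python3 -c "
import cv2,numpy as np
a=[cv2.imread('pics/w%d.png'%i) for i in (13,14)]
cv2.imwrite('pics/cc14.png',np.vstack([cv2.resize(x[240:310,100:620],None,fx=1.5,fy=3,interpolation=cv2.INTER_CUBIC) for x in a]))"
```

```text
t 17.35 pos [ 0.4689 -0.1737  0.1395] tooly [ 0.209  0.978 -0.006] yaw_y 77.96 F [ 0.67  0.03 -9.32] T [0.02 0.03 0.01] op 0.0391 x-axis [ 0.023 -0.011 -1.   ]
[-0.22 -0.21 -9.    0.03  0.05  0.01] [0.39 0.41 0.45 0.04 0.04 0.03]
t 17.7 pos [ 0.4689 -0.1737  0.1395] tooly [ 0.209  0.978 -0.006] yaw_y 77.96 F [ 0.12 -0.16 -9.58] T [0.08 0.11 0.06] op 0.039 x-axis [ 0.024 -0.011 -1.   ]
```

View pics/cc14.png

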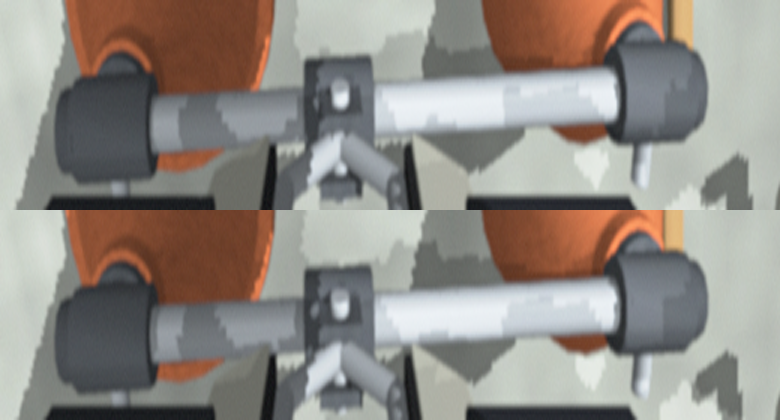

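View pics/s14c.png

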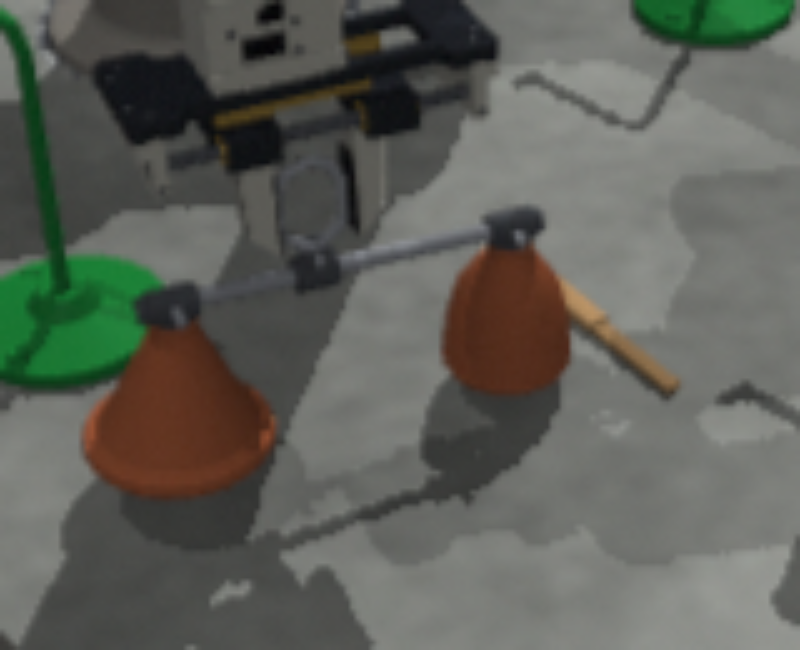

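Both pictures show the same tilt (+0.088 rad) at two heights, so the lamp hangs free. The offset is about 61 mm × 0.088 = 5.4 mm towards the narrow end. I'll set it down and shift by that.

Call:
play_rows:
  moves:
    - [[0.004, 0, 0, 0, -1], [0.004, 0, 0, 0, -1], [0.004, 0, 0, 0, -1], [0.004, 0, 0, 0, -1], [0.003, 0, 0, 0, -1], [0.003, 0, 0, 0, -1], [0.002, 0, 0, 0, -1], [0.002, 0, 0, 0, -1], [0, 0, 0, 0, -1], [0, 0, 0, 0, -1]]

```text
time: 18.7
tool_pos: [0.4708, -0.1748, 0.117]
tool_rot: [-0.252, 1.539, -0.462]
contact_force: [-0.5, -0.8, -8.2]
opening: 0.0389
```

Run:
```python
from h import *
im=robot.read_camera('wrist'); save(im,'w15');st();im=robot.read_camera('wrist');st()
```

```text
t 18.75 pos [ 0.4707 -0.1748  0.1169] tooly [ 0.208  0.978 -0.008] yaw_y 77.97 F [ 1.16 -0.79 -8.38] T [-0.02  0.01  0.03] op 0.039 x-axis [ 0.028 -0.014 -0.999]
t 18.8 pos [ 0.4706 -0.1748  0.1166] tooly [ 0.208  0.978 -0.008] yaw_y 77.97 F [ 0.   -0.59 -7.92] T [-0.02 -0.01 -0.07] op 0.039 x-axis [ 0.028 -0.014 -1.   ]
```

Call:
play_rows:
  moves:
    - [[0.003, 0, 0, 0, -1], [0.003, 0, 0, 0, -1], [0.002, 0, 0, 0, -1], [0.001, 0.004, 0, 0, -1], [0.001, 0.003, 0, 0, -1], [0, 0, 0, 0, -1], [0, 0, 0, 0, -1], [0, 0, 0, 0, -1], [0, 0, 0, 0, -1], [0, 0, 0, 0, -1]]

```text
time: 19.8
tool_pos: [0.4731, -0.1701, 0.1159]
tool_rot: [-0.345, 1.532, -0.554]
contact_force: [-3.6, 0.9, 2.0]
opening: 0.0389
```

Run:
```python
from h import *
im=robot.read_camera('wrist'); save(im,'w16');st();im=robot.read_camera('wrist');st()
import cv2,numpy as np
a=[cv2.imread('pics/w%d.png'%i) for i in (12,16)]
cv2.imwrite('pics/cc16.png',np.vstack([cv2.resize(x[240:310,100:620],None,fx=1.5,fy=3,interpolation=cv2.INTER_CUBIC) for x in a]))
```

```text
t 19.85 pos [ 0.4731 -0.1701  0.1159] tooly [ 0.207  0.978 -0.013] yaw_y 78.04 F [-3.71  0.13  1.22] T [0.15 0.67 0.04] op 0.039 x-axis [ 0.033 -0.02  -0.999]
t 19.9 pos [ 0.4732 -0.1701  0.1159] tooly [ 0.207  0.978 -0.013] yaw_y 78.04 F [-3.33  1.32  0.81] T [0.19 0.66 0.05] op 0.0388 x-axis [ 0.033 -0.021 -0.999]
```

View pics/cc16.png

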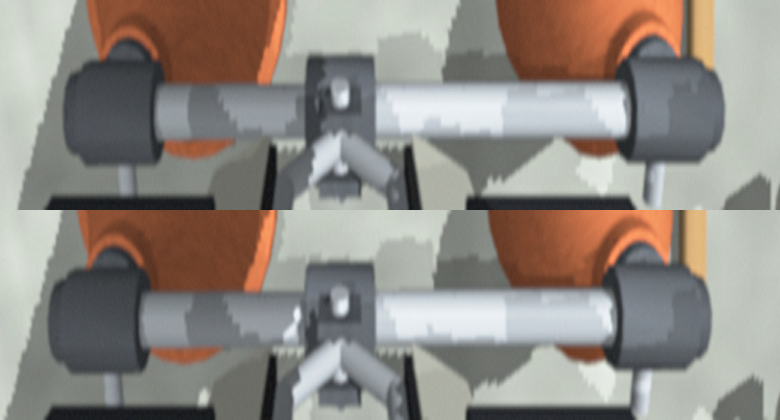

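Call:
play_rows:
  moves:
    - [[-0.003, 0, 0, 0, -1], [-0.004, 0, 0, 0, -1], [-0.004, 0, 0, 0, -1], [-0.004, 0, 0, 0, -1], [-0.004, 0, 0, 0, -1], [-0.003, 0, 0, 0, -1], [0, 0, 0, 0, -1], [0, 0, 0, 0, -1], [0, 0, 0, 0, -1], [0, 0, 0, 0, -1]]

```text
time: 20.9
tool_pos: [0.4724, -0.169, 0.1371]
tool_rot: [-0.315, 1.534, -0.524]
contact_force: [0.1, -0.6, -8.7]
opening: 0.039
```

```bash
python3 meas.py 17; python3 -c "
import cv2,numpy as np
a=[cv2.imread('pics/w%d.png'%i) for i in (16,17)]
cv2.imwrite('pics/cc17.png',np.vstack([cv2.resize(x[240:310,100:620],None,fx=1.5,fy=3,interpolation=cv2.INTER_CUBIC) for x in a]))"
```

```text
t 20.9 pos [ 0.4724 -0.169   0.1371] tooly [ 0.208  0.978 -0.011] yaw_y 78.01 F [ 0.11 -0.56 -8.71] T [ 0.05  0.07 -0.03] op 0.039 x-axis [ 0.032 -0.018 -0.999]
[-0.13 -0.34 -8.86  0.05  0.07  0.01] [0.62 0.23 0.33 0.01 0.02 0.02]
t 21.25 pos [ 0.4725 -0.169   0.1372] tooly [ 0.208  0.978 -0.011] yaw_y 78.01 F [-1.14 -0.19 -9.19] T [ 0.05  0.1  -0.02] op 0.0391 x-axis [ 0.032 -0.019 -0.999]
```

View pics/cc17.png

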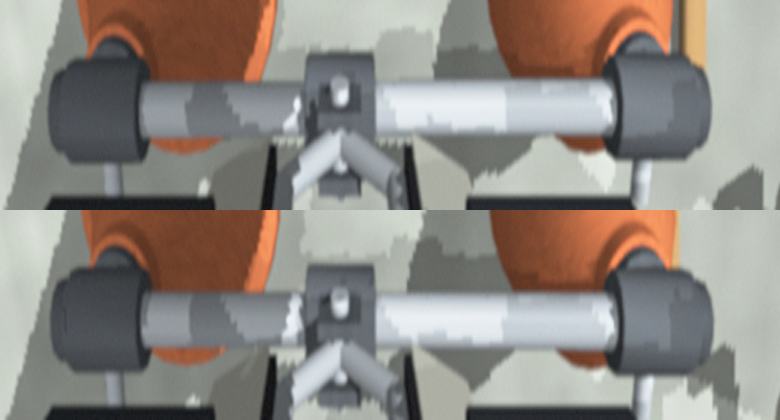

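View pics/s17c.png

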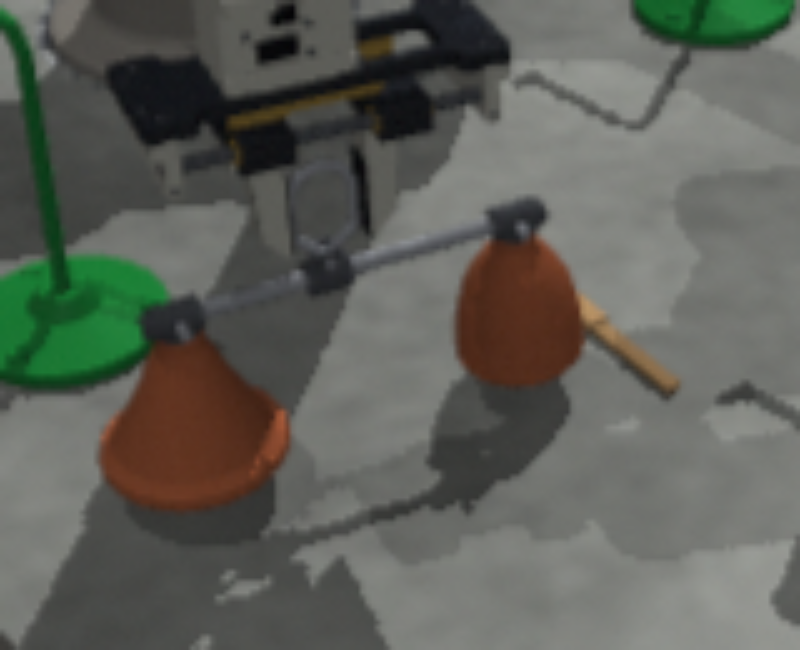

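The rod now hangs level, matching the standing picture, with both shades clear of the bench. I'll raise it and turn it square to the arm, and check the clearances of the stands.

Call:
play_rows:
  moves:
    - [[-0.005, 0, 0, -1.5, -1], [-0.007, 0, 0, -2.4, -1], [-0.007, 0, 0, -2.6, -1], [-0.007, 0, 0, -2.6, -1], [-0.007, 0, 0, -2.6, -1], [-0.007, 0, 0, -2.6, -1], [-0.007, 0, 0, -2.6, -1], [-0.007, 0, 0, -2.6, -1], [-0.007, 0, 0, -2.4, -1], [-0.005, 0, 0, -1.5, -1]]

```text
time: 22.25
tool_pos: [0.4696, -0.1674, 0.208]
tool_rot: [-0.751, 1.535, -0.523]
contact_force: [-0.4, -0.3, -9.1]
opening: 0.039
```

```bash
python3 meas.py 18
python3 - <<'E'
from h import *
print('green1 base',atz('top',(232,341),.005),'tip',atz('top',(222,380),.22),'beaker',atz('top',(208,184),.08),'tagine',atz('top',(152,252),.08),'kiln',atz('top',(345,180),.05))
st([.411,.170,.204])
E
```

```text
t 22.25 pos [ 0.4696 -0.1674  0.208 ] tooly [-0.225  0.974 -0.025] yaw_y 103.03 F [-0.38 -0.28 -9.13] T [ 0.09  0.05 -0.04] op 0.039 x-axis [ 0.031 -0.018 -0.999]
[-0.77  0.35 -8.72  0.11  0.07 -0.01] [0.61 0.56 0.52 0.02 0.01 0.02]
t 22.6 pos [ 0.4693 -0.1672  0.2067] tooly [-0.223  0.975 -0.024] yaw_y 102.86 F [-0.31 -0.13 -8.75] T [0.1  0.06 0.02] op 0.0391 x-axis [ 0.03  -0.017 -0.999]
green1 base [0.21827622 0.30403959 0.005     ] tip [0.11359061 0.28927114 0.22      ] beaker [0.65503423 0.38862517 0.08      ] tagine [0.4526047  0.53072576 0.08      ] kiln [ 0.68863066 -0.00253396  0.05      ]
t 22.6 pos [ 0.4693 -0.1672  0.2067] tooly [-0.223  0.975 -0.024] yaw_y 102.86 F [-0.31 -0.13 -8.75] T [0.1  0.06 0.02] op 0.0391 x-axis [ 0.03  -0.017 -0.999]
tool delta [-0.0049  0.3417  0.0184]
```

View pics/s18.png

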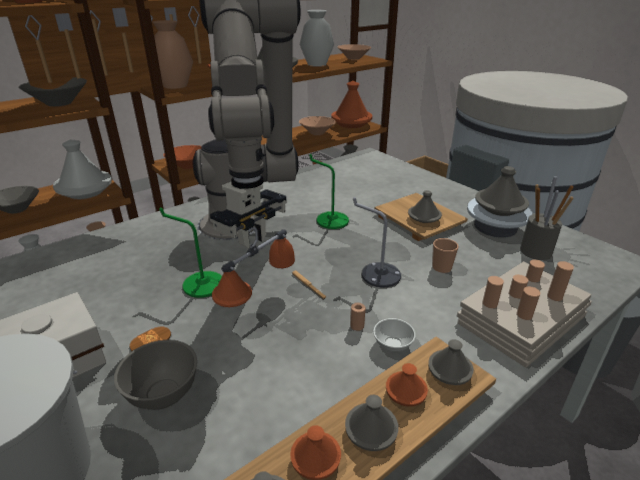

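View pics/w18.png

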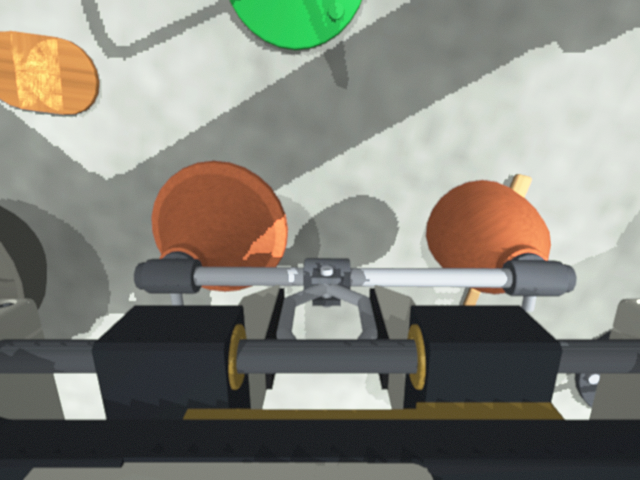

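Call:
play_rows:
  moves:
    - [[0, 0.004, 0, 0, -1], [0, 0.008, 0.001, 0, -1], [-0.001, 0.012, 0.001, 0, -1], [0, 0.015, 0.001, 0, -1], [-0.001, 0.018, 0.001, 0, -1], [0, 0.02, 0.001, 0, -1], [0, 0.022, 0.001, 0, -1], [-0.001, 0.022, 0.001, 0, -1], [0, 0.022, 0.001, 0, -1], [0, 0.022, 0.001, 0, -1]]

```text
time: 23.6
tool_pos: [0.4373, 0.0084, 0.2057]
tool_rot: [-0.696, 1.538, -0.473]
contact_force: [0.4, 0.0, -8.5]
opening: 0.0391
```

Call:
play_rows:
  moves:
    - [[0, 0.022, 0.001, 0, -1], [0, 0.022, 0.001, 0, -1], [-0.001, 0.022, 0.001, 0, -1], [0, 0.021, 0.001, 0, -1], [-0.001, 0.019, 0.001, 0, -1], [0, 0.017, 0.001, 0, -1], [0, 0.014, 0.001, 0, -1], [0, 0.011, 0.001, 0, -1], [0, 0.008, 0, 0, -1], [0, 0.005, 0, 0, -1]]

```text
time: 24.6
tool_pos: [0.3977, 0.1856, 0.2064]
tool_rot: [-0.55, 1.538, -0.316]
contact_force: [-0.2, 0.8, -8.5]
opening: 0.0392
```

```bash
python3 meas.py 20
python3 - <<'E'
from h import *
st([.411,.170,.204])
im=robot.read_camera('scene'); cv2.imwrite('pics/s20c.png',cv2.resize(im[150:310,270:430,::-1],None,fx=4,fy=4,interpolation=cv2.INTER_CUBIC))
im=robot.read_camera('top');save(im,'t20')
E
```

```text
t 24.6 pos [0.3977 0.1856 0.2064] tooly [-0.231  0.973 -0.017] yaw_y 103.38 F [-0.24  0.8  -8.48] T [0.12 0.03 0.01] op 0.0392 x-axis [ 0.031 -0.01  -0.999]
[-0.09 -0.15 -8.34  0.07  0.05  0.  ] [0.31 0.27 0.62 0.01 0.02 0.03]
t 24.95 pos [0.3988 0.1841 0.2063] tooly [-0.229  0.973 -0.018] yaw_y 103.26 F [-0.09 -0.41 -8.02] T [0.07 0.08 0.02] op 0.0393 x-axis [ 0.031 -0.011 -0.999]
t 24.95 pos [0.3988 0.1841 0.2063] tooly [-0.229  0.973 -0.018] yaw_y 103.26 F [-0.09 -0.41 -8.02] T [0.07 0.08 0.02] op 0.0393 x-axis [ 0.031 -0.011 -0.999]
tool delta [ 0.0028 -0.0164  0.0086]
```

View pics/s20c.png

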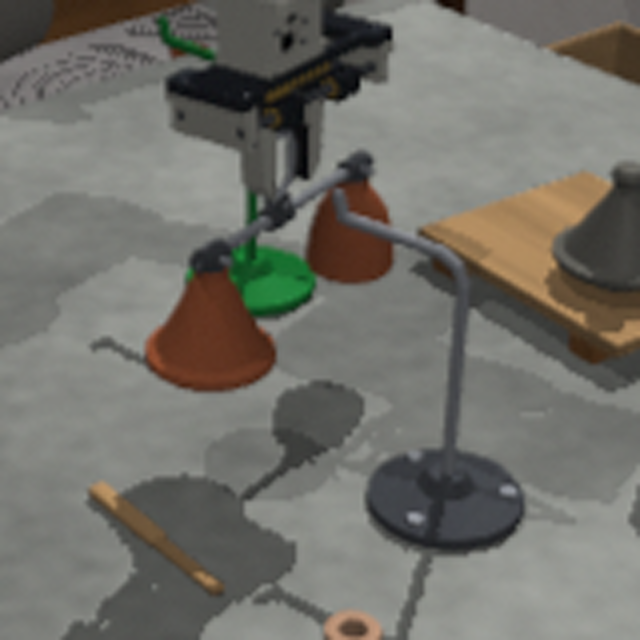

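View pics/w20.png

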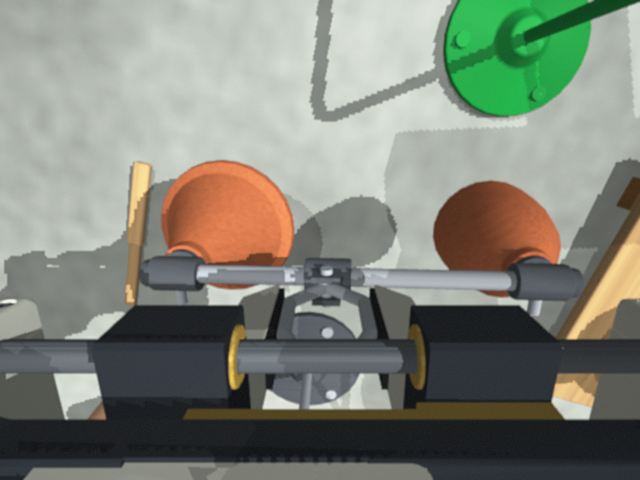

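View pics/t20.png

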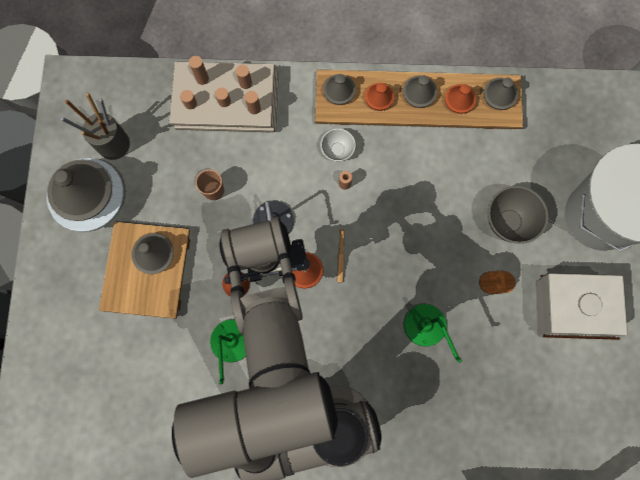

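Call:
play_rows:
  moves:
    - [[0, -0.001, 0.001, 0.2, -1], [0.0005, -0.002, 0.001, 0.2, -1], [0.0005, -0.002, 0.001, 0.2, -1], [0.0005, -0.002, 0.001, 0.2, -1], [0.0005, -0.003, 0.001, 0.2, -1], [0.0005, -0.002, 0.001, 0.2, -1], [0, -0.002, 0.001, 0.2, -1], [0, -0.002, 0.001, 0.2, -1], [0, -0.001, 0, 0, -1], [0, 0, 0, 0, -1]]

```text
time: 26.05
tool_pos: [0.4118, 0.1669, 0.204]
tool_rot: [-0.543, 1.538, -0.344]
contact_force: [-0.2, 0.2, -9.1]
opening: 0.039
```

```bash
python3 meas.py 21
python3 - <<'E'
from h import *
a=cv2.imread('pics/w21.png');cv2.imwrite('pics/w21c.png',cv2.resize(a[250:420,200:460],None,fx=3,fy=3,interpolation=cv2.INTER_CUBIC))
s,R=st([.411,.170,.204])
u=np.array([.979,.203])
for n,P in [('tip',(.4625,.181,.231)),('seat',(.4845,.1856,.215)),('arm60',(.543,.198,.215))]: print(n,proj('wrist',P),np.round(R.T@(np.array(P)-s['tool_pos']),4))
E
```

```text
t 26.05 pos [0.4118 0.1669 0.204 ] tooly [-0.198  0.98  -0.017] yaw_y 101.41 F [-0.16  0.22 -9.06] T [0.12 0.1  0.01] op 0.039 x-axis [ 0.031 -0.011 -0.999]
[ 0.15 -0.03 -9.16  0.1   0.06 -0.  ] [0.88 0.39 0.21 0.01 0.04 0.03]
t 26.4 pos [0.4118 0.1671 0.204 ] tooly [-0.198  0.98  -0.017] yaw_y 101.43 F [-0.43 -0.48 -8.83] T [0.08 0.03 0.02] op 0.0392 x-axis [ 0.031 -0.011 -0.999]
t 26.4 pos [0.4118 0.1671 0.204 ] tooly [-0.198  0.98  -0.017] yaw_y 101.43 F [-0.43 -0.48 -8.83] T [0.08 0.03 0.02] op 0.0392 x-axis [ 0.031 -0.011 -0.999]
tool delta [-0.      0.003  -0.0002]
tip [333.96487486 440.75208586] [-0.0255  0.0031  0.0532]
seat [333.89875664 449.12615038] [-0.0089  0.0035  0.0752]
arm60 [334.15307613 531.82635407] [-0.0072  0.0041  0.135 ]
```

View pics/w21.png

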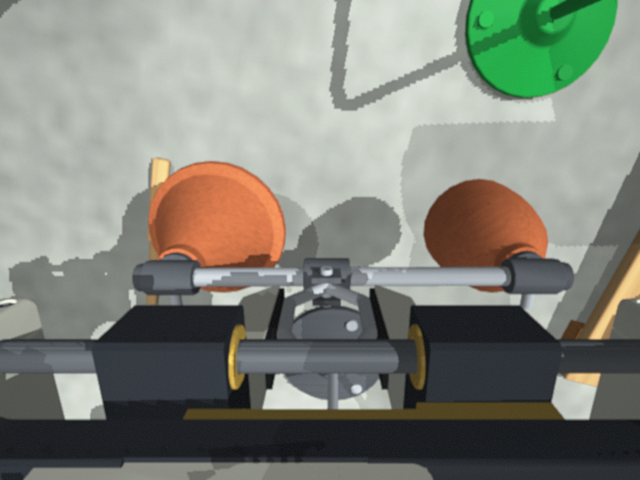

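View pics/w21c.png

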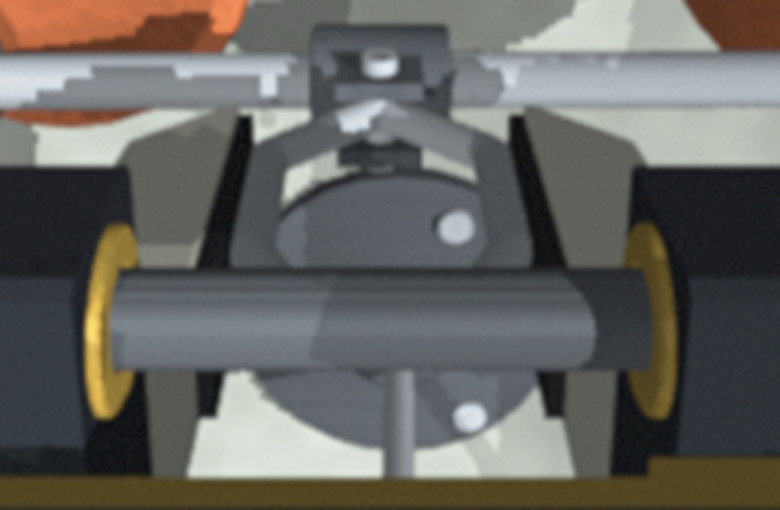

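Call:
play_rows:
  moves:
    - [[0, 0.001, 0.003, 0, -1], [0, 0.001, 0.006, 0, -1], [0, 0.001, 0.008, 0, -1], [0, 0, 0.009, 0, -1], [0, 0, 0.009, 0, -1], [0, 0, 0.009, 0, -1], [0, 0, 0.009, 0, -1], [0, 0, 0.009, 0, -1], [0, 0, 0.006, 0, -1], [0, 0, 0.003, 0, -1]]

```text
time: 27.4
tool_pos: [0.4878, 0.1859, 0.2054]
tool_rot: [-0.538, 1.538, -0.339]
contact_force: [-0.2, 0.3, -8.5]
opening: 0.0393
```

```bash
python3 meas.py 22
python3 - <<'E'
from h import *
a=cv2.imread('pics/s22.png');cv2.imwrite('pics/s22c.png',cv2.resize(a[150:310,270:430],None,fx=4,fy=4,interpolation=cv2.INTER_CUBIC))
s,R=st([.4874,.1862,.204])
for n,P in [('tip',(.4625,.181,.231)),('seat',(.4845,.1856,.215))]: print(n,np.round(R.T@(np.array(P)-s['tool_pos']),4))
E
```

```text
t 27.4 pos [0.4878 0.1859 0.2054] tooly [-0.198  0.98  -0.017] yaw_y 101.44 F [-0.18  0.31 -8.48] T [0.05 0.04 0.05] op 0.0393 x-axis [ 0.031 -0.011 -0.999]
[-0.1  -0.37 -8.86  0.05  0.06 -0.02] [0.19 0.39 0.47 0.04 0.03 0.04]
t 27.75 pos [0.4867 0.1858 0.2056] tooly [-0.198  0.98  -0.017] yaw_y 101.45 F [ 0.02 -0.32 -8.4 ] T [ 0.    0.05 -0.05] op 0.0393 x-axis [ 0.031 -0.011 -0.999]
t 27.75 pos [0.4867 0.1858 0.2056] tooly [-0.198  0.98  -0.017] yaw_y 101.45 F [ 0.02 -0.32 -8.4 ] T [ 0.    0.05 -0.05] op 0.0393 x-axis [ 0.031 -0.011 -0.999]
tool delta [0.0017 0.0003 0.0008]
tip [-0.026  -0.0003 -0.0239]
seat [-0.0094  0.0001 -0.0019]
```

View pics/s22c.png

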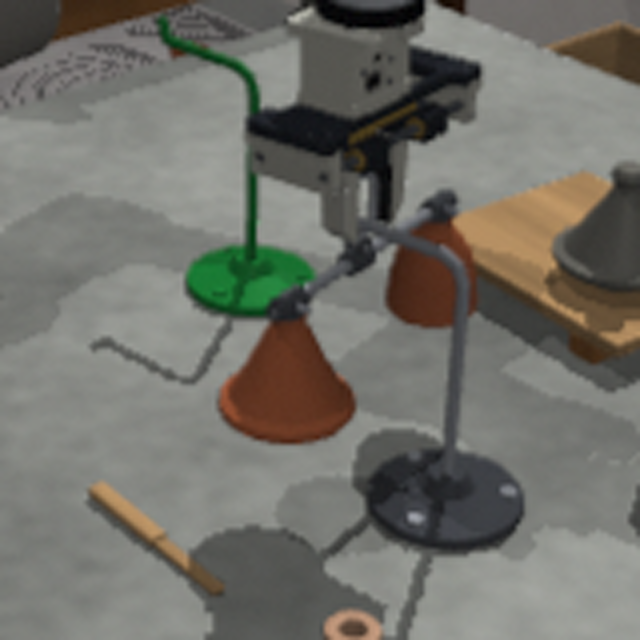

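View pics/w22.png

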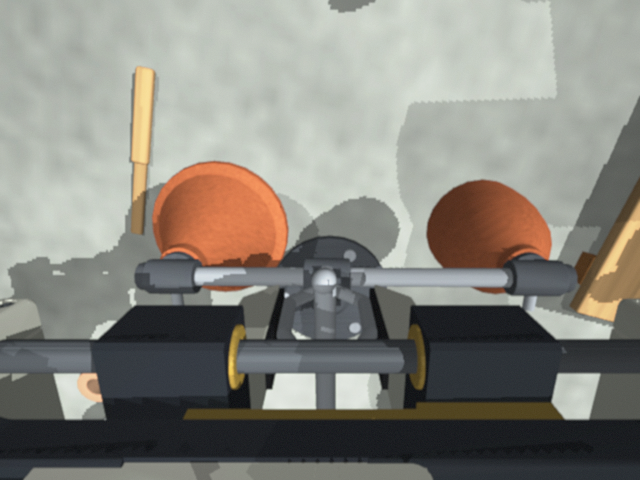

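The wrist view shows the hook tip at (325,285), inside the loop and centred between the legs. I'll lower the lamp now.

Call:
play_rows:
  moves:
    - [[0.003, 0, 0, 0, -1], [0.004, 0, 0, 0, -1], [0.004, 0, 0, 0, -1], [0.004, 0, 0, 0, -1], [0.004, 0, 0, 0, -1], [0.003, 0, 0, 0, -1], [0.002, 0, 0, 0, -1], [0, 0, 0, 0, -1], [0, 0, 0, 0, -1], [0, 0, 0, 0, -1]]

```text
time: 28.75
tool_pos: [0.4868, 0.1854, 0.1793]
tool_rot: [-0.551, 1.538, -0.351]
contact_force: [-0.0, -0.2, -8.7]
opening: 0.0391
```

```bash
python3 -c "
from h import *
robot.read_camera('scene');st()"
```

```text
t 28.8 pos [0.4869 0.1854 0.1794] tooly [-0.199  0.98  -0.017] yaw_y 101.45 F [-0.   -0.03 -8.79] T [ 0.03  0.01 -0.01] op 0.0391 x-axis [ 0.03  -0.011 -0.999]
```

Call:
play_rows:
  moves:
    - [[0.002, 0, 0, 0, -1], [0.002, 0, 0, 0, -1], [0.001, 0, 0, 0, -1], [0.001, 0, 0, 0, -1], [0, 0, 0, 0, -1], [0, 0, 0, 0, -1], [0, 0, 0, 0, -1], [0, 0, 0, 0, -1], [0, 0, 0, 0, -1], [0, 0, 0, 0, -1]]

```text
time: 29.8
tool_pos: [0.4876, 0.1856, 0.1753]
tool_rot: [-0.499, 1.536, -0.299]
contact_force: [-2.7, -0.9, -3.5]
opening: 0.0388
```

```bash
python3 -c "
from h import *
robot.read_camera('scene');st()"
```

```text
t 29.85 pos [0.4876 0.1856 0.1753] tooly [-0.199  0.98  -0.017] yaw_y 101.45 F [-0.95 -0.54 -4.48] T [-0.03  0.25  0.03] op 0.039 x-axis [ 0.034 -0.01  -0.999]
```

Call:
play_rows:
  moves:
    - [[0.002, 0, 0, 0, -1], [0.001, 0, 0, 0, -1], [0.001, 0, 0, 0, -1], [0, 0, 0, 0, -1], [0, 0, 0, 0, -1], [0, 0, 0, 0, -1], [0, 0, 0, 0, -1], [0, 0, 0, 0, -1], [0, 0, 0, 0, -1], [0, 0, 0, 0, -1]]

```text
time: 30.85
tool_pos: [0.4878, 0.1857, 0.1752]
tool_rot: [-0.462, 1.532, -0.261]
contact_force: [-4.0, 0.5, -1.5]
opening: 0.0389
```

```bash
python3 meas.py 25
python3 - <<'E'
from h import *
a=cv2.imread('pics/s25.png');cv2.imwrite('pics/s25c.png',cv2.resize(a[150:310,270:430],None,fx=4,fy=4,interpolation=cv2.INTER_CUBIC))
E
```

```text
t 30.85 pos [0.4878 0.1857 0.1752] tooly [-0.199  0.98  -0.017] yaw_y 101.47 F [-3.97  0.53 -1.46] T [-0.1   0.45 -0.03] op 0.0389 x-axis [ 0.037 -0.01  -0.999]
[-2.98 -0.3  -1.45 -0.06  0.44 -0.03] [0.58 0.54 0.27 0.02 0.01 0.04]
t 31.2 pos [0.4879 0.1857 0.1752] tooly [-0.199  0.98  -0.017] yaw_y 101.47 F [-3.81  0.15 -1.31] T [-0.09  0.42 -0.07] op 0.0393 x-axis [ 0.037 -0.01  -0.999]
```

View pics/s25c.png

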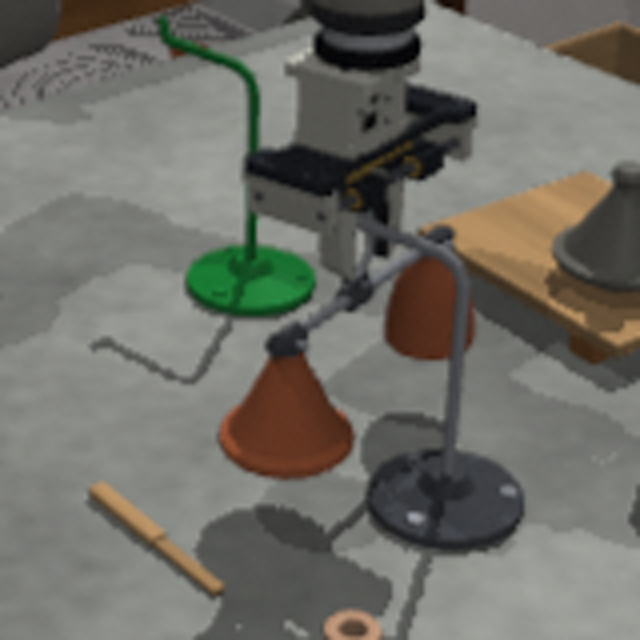

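View pics/w25.png

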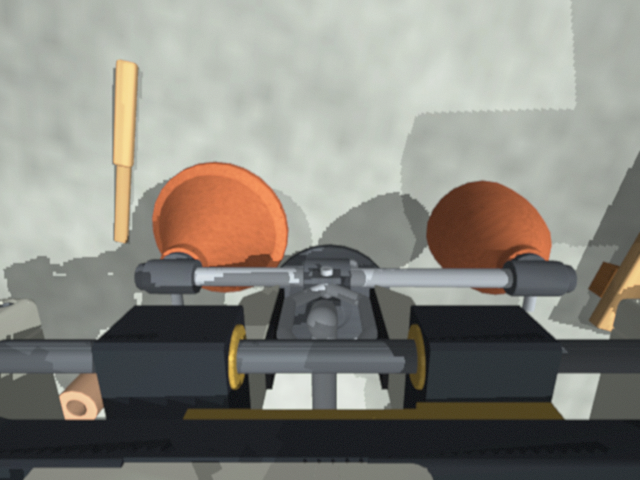

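Call:
play_rows:
  moves:
    - [[0, 0, 0, 0, -0.12], [0, 0, 0, 0, -0.08], [0, 0, 0, 0, -0.02], [0, 0, 0, 0, 0.05], [0, 0, 0, 0, 0.15], [0, 0, 0, 0, 0.3], [0, 0, 0, 0, 0.45], [0, 0, 0, 0, 0.6], [0, 0, 0, 0, 0.6], [0, 0, 0, 0, 0.6]]

```text
time: 32.2
tool_pos: [0.4913, 0.1863, 0.1771]
tool_rot: [-0.371, 1.524, -0.171]
contact_force: [1.1, 0.0, -0.0]
opening: 0.0734
```

```bash
python3 meas.py 26
```

```text
t 32.2 pos [0.4913 0.1863 0.1771] tooly [-0.199  0.98  -0.017] yaw_y 101.46 F [ 1.14  0.04 -0.  ] T [ 0.    0.04 -0.  ] op 0.0734 x-axis [ 0.046 -0.008 -0.999]
[-0.08  0.47 -0.13  0.07  0.06  0.01] [0.45 0.42 0.23 0.02 0.03 0.02]
t 32.55 pos [0.4913 0.1863 0.1771] tooly [-0.199  0.98  -0.017] yaw_y 101.45 F [-0.46  0.11 -0.1 ] T [0.09 0.08 0.  ] op 0.0736 x-axis [ 0.046 -0.008 -0.999]
```

View pics/w26.png

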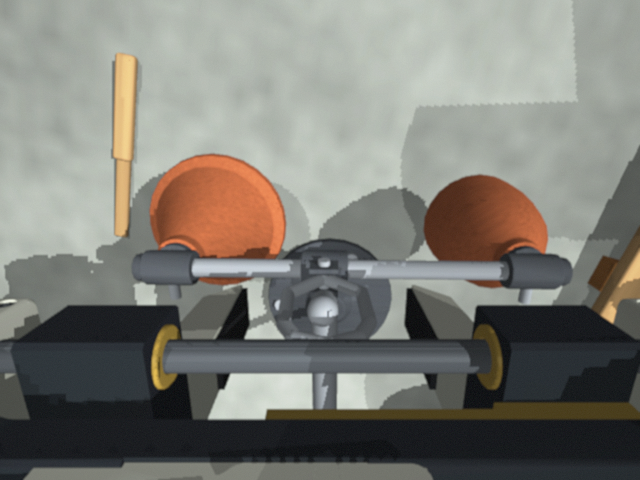

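Released: no force on the fingers, the lamp still hangs level, and the hook tip at (322,312) shows through the loop. I'll rise straight up, clear of everything.

Call:
play_rows:
  moves:
    - [[-0.005, 0, 0, 0, 0.6], [-0.01, 0, 0, 0, 0.6], [-0.015, 0, 0, 0, 0.6], [-0.015, 0, 0, 0, 0.6], [-0.015, 0, 0, 0, 0.6], [-0.015, 0, 0, 0, 0.6], [-0.015, 0, 0, 0, 0.6], [-0.015, 0, 0, 0, 0.6], [-0.015, 0, 0, 0, 0.6], [-0.01, 0, 0, 0, 0.6]]

```text
time: 33.55
tool_pos: [0.4844, 0.1874, 0.3184]
tool_rot: [-0.345, 1.521, -0.144]
contact_force: [-0.3, 0.2, -0.1]
opening: 0.0734
```

Call:
play_rows:
  moves:
    - [[0, 0, 0, 0, 0.6], [0, 0, 0, 0, 0.6], [0, 0, 0, 0, 0.6], [0, 0, 0, 0, 0.6], [0, 0, 0, 0, 0.6], [0, 0, 0, 0, 0.6], [0, 0, 0, 0, 0.6], [0, 0, 0, 0, 0.6], [0, 0, 0, 0, 0.6], [0, 0, 0, 0, 0.6]]

```text
time: 34.55
tool_pos: [0.4839, 0.1872, 0.3176]
tool_rot: [-0.358, 1.523, -0.158]
contact_force: [0.4, -0.6, -0.5]
opening: 0.0735
```

Run:
```python
from h import *
st()
ims=[]
for i in range(12):
    im=robot.read_camera('scene'); ims.append(im[150:310,270:430].astype(float))
print([round(np.abs(x-ims[0]).mean(),2) for x in ims],[round(np.abs(x-ims[0]).max(),1) for x in ims])
save(cv2.resize(im[150:310,270:430],None,fx=4,fy=4,interpolation=cv2.INTER_CUBIC),'s28c')
im=robot.read_camera('wrist');save(im,'w28')
st()
```

```text
t 34.55 pos [0.4839 0.1872 0.3176] tooly [-0.199  0.98  -0.017] yaw_y 101.46 F [ 0.36 -0.6  -0.54] T [ 0.06  0.06 -0.01] op 0.0735 x-axis [ 0.047 -0.007 -0.999]
[np.float64(0.0), np.float64(0.68), np.float64(0.69), np.float64(0.71), np.float64(0.72), np.float64(0.73), np.float64(0.74), np.float64(0.75), np.float64(0.75), np.float64(0.76), np.float64(0.76), np.float64(0.75)] [np.float64(0.0), np.float64(25.0), np.float64(25.0), np.float64(27.0), np.float64(28.0), np.float64(34.0), np.float64(36.0), np.float64(35.0), np.float64(34.0), np.float64(34.0), np.float64(36.0), np.float64(34.0)]
t 35.2 pos [0.4839 0.1872 0.3176] tooly [-0.199  0.98  -0.017] yaw_y 101.46 F [-0.36  0.3   0.38] T [0.05 0.12 0.01] op 0.0734 x-axis [ 0.047 -0.008 -0.999]
```

View pics/s28c.png

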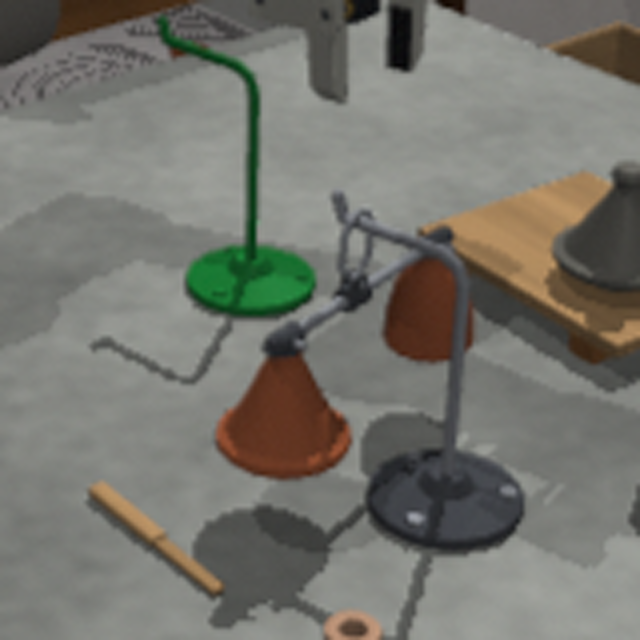

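View pics/w28.png

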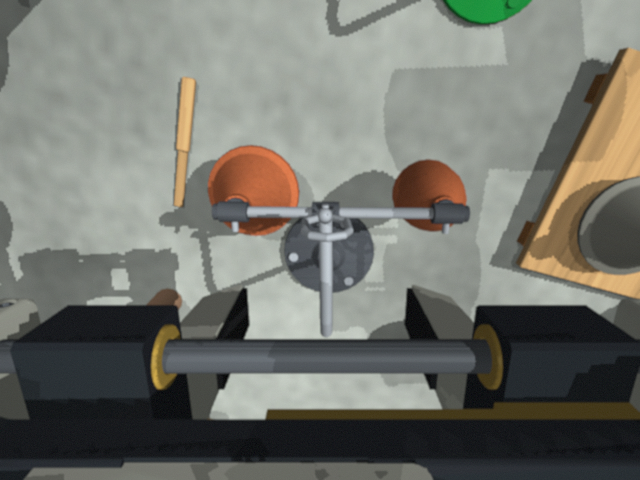

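Call:
play_rows:
  moves:
    - [[0, 0, 0, 0, 0.6], [0, 0, 0, 0, 0.6], [0, 0, 0, 0, 0.6], [0, 0, 0, 0, 0.6], [0, 0, 0, 0, 0.6], [0, 0, 0, 0, 0.6], [0, 0, 0, 0, 0.6], [0, 0, 0, 0, 0.6], [0, 0, 0, 0, 0.6], [0, 0, 0, 0, 0.6]]

```text
time: 36.2
tool_pos: [0.4839, 0.1872, 0.3176]
tool_rot: [-0.359, 1.523, -0.158]
contact_force: [-1.0, -0.7, -0.3]
opening: 0.0733
```

Call:
play_rows:
  moves:
    - [[0, 0, 0, 0, 0.6], [0, 0, 0, 0, 0.6], [0, 0, 0, 0, 0.6], [0, 0, 0, 0, 0.6], [0, 0, 0, 0, 0.6], [0, 0, 0, 0, 0.6], [0, 0, 0, 0, 0.6], [0, 0, 0, 0, 0.6], [0, 0, 0, 0, 0.6], [0, 0, 0, 0, 0.6]]

```text
time: 37.2
tool_pos: [0.4839, 0.1872, 0.3175]
tool_rot: [-0.359, 1.523, -0.158]
contact_force: [0.1, 0.5, 0.1]
opening: 0.0738
```

Run:
```python
from h import *
st();c=robot.get_calibration('wrist')
ims=[]
for i in range(12):
    im=robot.read_camera('wrist'); ims.append(im.astype(np.float32)[130:250,190:490].mean(2))
# shift of each shade region
for nm,sl in (('wide',np.s_[10:115,10:115]),('narrow',np.s_[10:115,195:290])):
    print(nm,[np.round(cv2.phaseCorrelate(ims[0][sl],x[sl])[0],2).tolist() for x in ims[::2]])
s=robot.read_camera('scene');robot.read_camera('wrist');save(im,'w30')
cv2.imwrite('pics/w30c.png',cv2.resize(im[130:260,190:490,::-1],None,fx=2.6,fy=2.6,interpolation=cv2.INTER_CUBIC))
cv2.imwrite('pics/s30c.png',cv2.resize(s[190:280,320:400,::-1],None,fx=6.5,fy=6.5,interpolation=cv2.INTER_CUBIC))
```

```text
t 37.2 pos [0.4839 0.1872 0.3175] tooly [-0.199  0.98  -0.017] yaw_y 101.46 F [0.13 0.51 0.13] T [0.02 0.09 0.01] op 0.0738 x-axis [ 0.047 -0.008 -0.999]
wide [[0.0, 0.0], [-0.04, 0.01], [-0.01, 0.05], [-0.01, 0.11], [0.04, 0.15], [-0.0, 0.18]]
narrow [[0.0, 0.0], [0.01, -0.05], [0.05, -0.1], [0.0, -0.2], [0.05, -0.32], [0.04, -0.3]]
```

View pics/w30c.png

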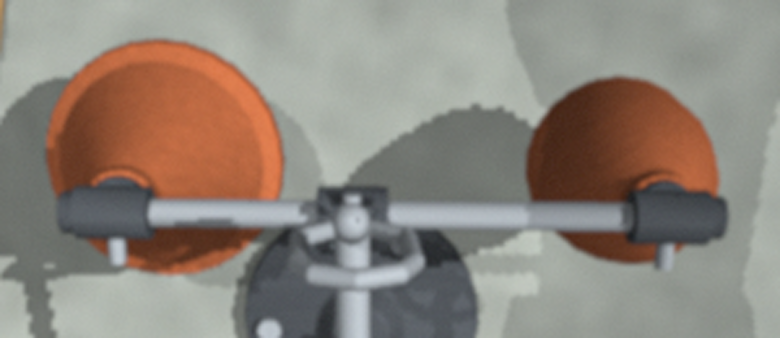

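View pics/s30c.png

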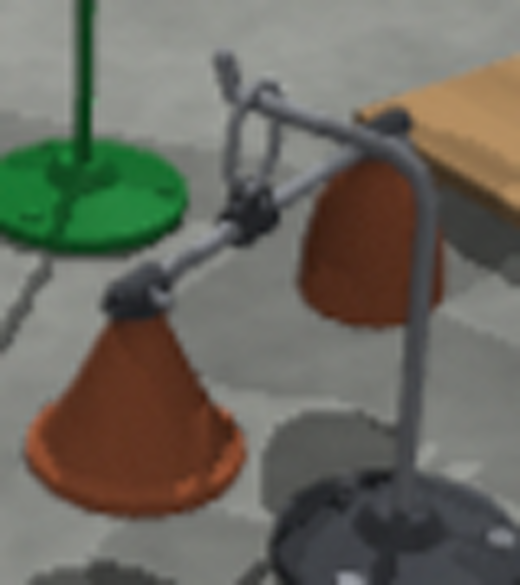

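Run:
```python
from h import *
def tri(a,b):
    o,d=ray('wrist',a);p,e=ray('scene',b)
    t=np.linalg.lstsq(np.stack([d,-e],1),p-o,rcond=None)[0]
    return (o+d*t[0]+p+e*t[1])/2, np.linalg.norm(o+d*t[0]-p-e*t[1])
W,w=tri((230,211.5),(341.5,234.9));N,n=tri((451.5,213),(379.2,209.7))
print(W,w,N,n,np.linalg.norm(N-W),'tilt',(N-W)[2]/np.linalg.norm(N-W))
a=np.array(cv2.imread('pics/top0.png'),float);im=robot.read_camera('top');save(im,'t31')
ims=[]
```

```text
[0.50263209 0.0998203  0.14835597] 0.001633888527247248 [0.46242593 0.292122   0.15044094] 0.00080322610250751 0.19647093234111615 tilt 0.010612108236823882
```

View pics/t31.png

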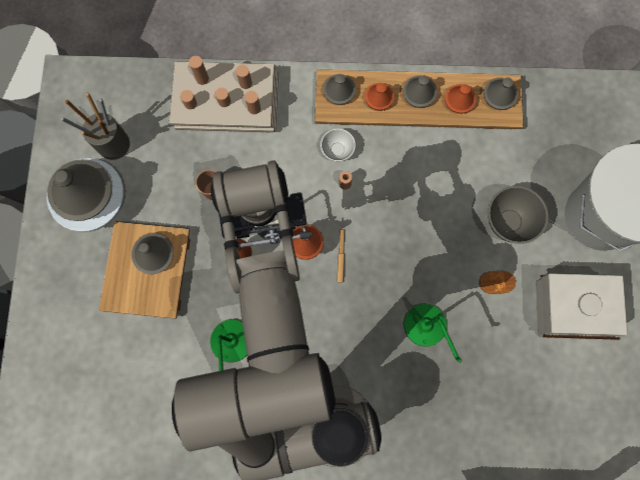

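The lamp hangs level (about 0.01 rad) and almost still, the gripper is clear, and the bystanders are where they were. I'm handing it in.

```bash
python3 -c "
from cell import robot
print(robot.hand_in())"
```

```text
the job is handed in; nothing more can be done
None
```

The lamp hangs free and level by its loop on the grey steel hook. I handed the job in at about 38 s of the 69 s allowed; `hand_in` gives no verdict.

**Balance point:** I moved the loop from about -50 mm to about -13 mm, towards the narrow shade. Trial lifts guided each shift, using the force on the loop and the tilt seen in the wrist camera. In the last trial lift both shades were about 20 mm up and the rod was level.

**Hanging:** I turned the rod square to the arm, passed the loop over the tip, lowered it until the load came off, opened the fingers and rose clear.

**Last checks:**
- **Level:** the tilt along the rod measured about 0.01 rad from two cameras. Tilt across the rod was judged only from the pictures.
- **Height:** the rod's axis is about 150 mm up, so the rims are about 60 mm above the bench.
- **Still:** the shades moved about 0.3 pixel or less in 0.6 s.
- **Contact:** no force on the gripper, whose finger ends are about 85 mm above the hook tip.
- **Bystanders:** those visible in the last top view stand where they were. The beaker was partly hidden behind the arm.

**What went wrong on the way:**
- One early shift partly dragged the half-lifted lamp along the bench, so I repeated it with the lamp set fully down.
- The tool leaned by up to about 0.05 rad over the job, which I could not correct.
- The tilt readings from the wrist camera alone are only good to about 0.01–0.02 rad.

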